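Load the rack shaker and the block mixer, then switch on

TASK

Get the mixing run ready. Put every tube rack that is out on the bench into a bay of its own on the rack shaker: press the bay's sprung clamp plate back with the end of the rack and let the rack down flat behind the front stop rail, so that the plate holds it there; and put the aluminium block flat on the bed of the block mixer (crank the jaw open first), in line with it and against the fixed jaw, and crank the jaw tight onto it. Only when everything is held, push the lever of the switch box fully over to on; leave the other things on the bench standing where they are.

Things in the scene. Friction and masses are not known exactly. Their poses are not given: they have to be found in the camera images.
- plate0 (a joint): how far (m) the sprung clamp plate of bay 0 is pressed back along the shaker's +x: 0 = closed, 0.040 = end of travel; about 0.018 when it holds a rack. Bay 0 is the bay at the shaker's +y side. The spring pushes with about 4 N when closed and 8 N at 0.018, and the plate follows back at once when let go
- plate1 (a joint): the same for the middle bay 1
- plate2 (a joint): the same for bay 2, at the shaker's -y side
- shaker: grey rack shaker (fixed), base 200 x 252 mm, floor 20 mm above the bench, three bays side by side 82 mm apart; origin on the bench near its middle, x away from the robot along the bays, y left. In each bay the front stop rail (10 mm thick) stands 16 mm above the floor; a low rail at the far end stands 30 mm above the floor. Two dark lines 58 mm apart mark each bay's sides
- bay0 (a point): where the centre (half-way up) of a rack lies when seated in bay 0, 45 mm above the bench; axes as the shaker. Stop rail's inner face at x = -0.055 of this point. Clamp plate (46 mm wide, top 50 mm above the floor) has its face at x = +0.037 when closed: the gap is 92 mm and a rack is 110 mm long, so the plate must go back at least 18 mm
- bay1 (a point): the same for bay 1, the middle one; same sizes
- bay2 (a point): the same for bay 2; same sizes
- rack0_mid (a point): centre, half-way up the body, of a tube rack: black frame 110 (x) x 50 (y) x 50 (z) mm with eight tubes whose orange caps stand 11 mm above it; 0.25 kg or so; stands upright on the bench, z up. All racks are alike; two or three are present
- rack1_mid (a point): centre, half-way up the body, of a tube rack: black frame 110 (x) x 50 (y) x 50 (z) mm with eight tubes whose orange caps stand 11 mm above it; 0.25 kg or so; stands upright on the bench, z up. All racks are alike; two or three are present (as rack0)
- rack2_mid (a point): centre, half-way up the body, of a tube rack: black frame 110 (x) x 50 (y) x 50 (z) mm with eight tubes whose orange caps stand 11 mm above it; 0.25 kg or so; stands upright on the bench, z up. All racks are alike; two or three are present (as rack0)
- block_mid (a point): centre of the plain aluminium block, 110 (x) x 50 (y) x 50 (z) mm, with shallow dark wells on top; 0.6 kg or so; stands on the bench, z up
- seat (a point): on the block mixer (fixed): where the block's centre lies when it is clamped; axes: x along the screw, towards the fixed jaw, z up. The bed is 25 mm below this point; the fixed jaw's face is at x = +0.055, the jaws are 70 mm wide and stand 40 mm above the bed. The grey base is 260 x 80 mm, the bed 20 mm above the bench
- jaw (a joint): opening of the sliding jaw (m), the steel jaw 16 mm thick and 40 mm high between gearbox and block: the gap between the jaws is 0.070 + this, 0 to 0.066; the 110 mm block needs more than 0.040 and is clamped at about 0.040. Driven by the crank
- crank (a joint): angle of the crank (rad), 0 to 16.4: turning it counter-clockwise seen from above makes it grow and opens the jaw, 4 mm per rad (25 mm a turn); clockwise closes. It turns with about 0.12 N m of friction and stays where it is left
- crank_axis (a point): point on the crank's upright axis, on the gearbox at the end of the mixer away from the fixed jaw, at the height of the middle of the knob (115 mm above the bench); axes as seat. The crank arm, 45 mm from axis to knob, turns level, its top 88 mm above the bench; at crank = 0 it points along +x of this point
- knob_mid (a point): middle of the crank's black upright knob, 18 mm across and 45 mm tall (from 89 to 134 mm above the bench), which spins freely on the arm
- switch (a joint): angle of the switch box's lever (rad): 0 = off, leaning towards the robot, 1.0 = fully on, leaning away; stays where it is left; light to move (about 1 N at the tip)
- switch_tip (a point): centre of the ball (26 mm across) on the end of the switch lever, 92 mm above the bench; the lever is 80 mm long, turns about a level axis 22 mm above the bench and moves towards the frame's +x. The box under it is 70 x 50 x 25 mm, to the left of the shaker
- bottle: bystander, to be left alone: clear bottle with a blue cap, 60 mm across, 120 mm tall, origin under its centre
- jar: bystander, to be left alone: amber screw jar, 56 mm across, 80 mm tall, origin under its centre
- tipbox: bystander, to be left alone: blue box of tips with a pale lid, 120 x 80 x 60 mm, origin under its centre
- dishes: bystander, to be left alone: pale stack of dishes, 90 mm across, 45 mm tall, origin under its centre
- pipette: bystander, to be left alone: hand pipette lying flat, 200 mm long, origin under its centre
- beaker: bystander, to be left alone: glass beaker, 70 mm across, 90 mm tall, origin under its centre

How it is judged:
On the way, in this order (a step that is already met when the one before it is completed fails the run):
1. every rack present is seated in a bay under its sprung plate and the block is clamped in the mixer (in any order) (((horizontal distance between rack0_mid and bay0 below 0.011 m and z of rack0_mid in the frame of bay0 between -0.005 and 0.005 m and angle between the x axis of rack0_mid and the x axis of bay0, either way round below 0.15 rad and angle between rack0_mid's own z axis and vertical below 0.08 rad and value of joint plate0 between 0.012 and 0.024 m) or (horizontal distance between rack0_mid and bay1 below 0.011 m and z of rack0_mid in the frame of bay1 between -0.005 and 0.005 m and angle between the x axis of rack0_mid and the x axis of bay1, either way round below 0.15 rad and angle between rack0_mid's own z axis and vertical below 0.08 rad and value of joint plate1 between 0.012 and 0.024 m) or (horizontal distance between rack0_mid and bay2 below 0.011 m and z of rack0_mid in the frame of bay2 between -0.005 and 0.005 m and angle between the x axis of rack0_mid and the x axis of bay2, either way round below 0.15 rad and angle between rack0_mid's own z axis and vertical below 0.08 rad and value of joint plate2 between 0.012 and 0.024 m)) and ((horizontal distance between rack1_mid and bay0 below 0.011 m and z of rack1_mid in the frame of bay0 between -0.005 and 0.005 m and angle between the x axis of rack1_mid and the x axis of bay0, either way round below 0.15 rad and angle between rack1_mid's own z axis and vertical below 0.08 rad and value of joint plate0 between 0.012 and 0.024 m) or (horizontal distance between rack1_mid and bay1 below 0.011 m and z of rack1_mid in the frame of bay1 between -0.005 and 0.005 m and angle between the x axis of rack1_mid and the x axis of bay1, either way round below 0.15 rad and angle between rack1_mid's own z axis and vertical below 0.08 rad and value of joint plate1 between 0.012 and 0.024 m) or (horizontal distance between rack1_mid and bay2 below 0.011 m and z of rack1_mid in the frame of bay2 between -0.005 and 0.005 m and angle between the x axis of rack1_mid and the x axis of bay2, either way round below 0.15 rad and angle between rack1_mid's own z axis and vertical below 0.08 rad and value of joint plate2 between 0.012 and 0.024 m)) and ((horizontal distance between rack2_mid and bay0 below 0.011 m and z of rack2_mid in the frame of bay0 between -0.005 and 0.005 m and angle between the x axis of rack2_mid and the x axis of bay0, either way round below 0.15 rad and angle between rack2_mid's own z axis and vertical below 0.08 rad and value of joint plate0 between 0.012 and 0.024 m) or (horizontal distance between rack2_mid and bay1 below 0.011 m and z of rack2_mid in the frame of bay1 between -0.005 and 0.005 m and angle between the x axis of rack2_mid and the x axis of bay1, either way round below 0.15 rad and angle between rack2_mid's own z axis and vertical below 0.08 rad and value of joint plate1 between 0.012 and 0.024 m) or (horizontal distance between rack2_mid and bay2 below 0.011 m and z of rack2_mid in the frame of bay2 between -0.005 and 0.005 m and angle between the x axis of rack2_mid and the x axis of bay2, either way round below 0.15 rad and angle between rack2_mid's own z axis and vertical below 0.08 rad and value of joint plate2 between 0.012 and 0.024 m)) and horizontal distance between block_mid and seat below 0.012 m and z of block_mid in the frame of seat between -0.005 and 0.005 m and angle between the x axis of block_mid and the x axis of seat, either way round below 0.12 rad and contact force between jaw and block above 4 N), for 0.2 s.
2. then the switch lever is pushed over to on (value of joint switch above 0.85 rad), for 0.2 s.
At the end, for the whole second after the job is handed in: Racks flat in bays of their own (centre within 11 mm level, 5 mm in height, 0.15 rad), plate 12 to 24 mm back; block flat within 12 mm and 0.12 rad of its seat, jaw pressing over 4 N; lever beyond 0.85 rad; all at rest (all of step 1 and value of joint switch above 0.85 rad and linear speed of each of rack0, rack1, rack2, block below 0.02 m/s); the robot touches nothing.
It fails at once if a bystander is shifted by more than 50 mm (distance of any of bottle, jar, tipbox, dishes, pipette, beaker from where it was at the start of the episode above 0.05 m).
Of rack0, rack1, rack2 only 2 to 3 are there at a start; the rules pass over those that are not, and their reading is None.
At some moment in a run one of rack0, rack1, rack2, block may be knocked a few centimetres aside while the robot is not near it.
Once in a run the grip may slacken for a moment while it holds something.
It also fails if it takes over 210 s, if anything falls off the work surface, if the arm or the gripper's body presses on something with over 40 N, if the wrist force passes 120 N, or if a joint passes its speed limit or range.

ROBOT

A 6-joint arm with a two-finger parallel gripper is mounted at the origin on the work surface. World frame = base frame: x ahead of the robot, y to its left, z up, the work surface at z = 0. Lengths are in m, angles in rad, forces in N, time in s.
With the tool pointing down it reaches from about 0.275 to 0.975 m from the base axis. Payload 8.4 kg.
Tool frame: the origin (TCP) lies at the very end of the fingers, on their centre line; the grasp point (between the pads) lies 19 mm behind it; z points along the fingers, y is the direction in which the jaws open and shut (so a half turn about z gives the same grasp; the last joint's range is limited). The gripper opens to 92 mm and grips with 3 to 60 N. Pads are 20 mm wide; open, the fingers measure 128 mm over their backs; the gripper's body (75 mm by 189 mm) begins 69 mm behind the grasp point.
Start: joints at [-1.347, 0.353, 1.633, -0, 1.155, -0.002], TCP at [0.14, -0.609, 0.215] pointing down, gripper open.
Joint ranges: [-2.63, 2.63], [-0.92, 2.1], [0.06, 2.66], [-1.3, 4.44], [0, 2.69], [-3.02, 3.02]. Speed limits (rad/s): [2.22, 2.22, 2.79, 3.14, 3.14, 3.14].

INTERFACE

Orientations are given as a unit quaternion [w, x, y, z].
In Python, from bench import readout, viewer, robot gives the robot as it stands.
- The arm moves only by the tool apply_moves, never from a script. Its argument "steps" is a list of rows, each a list of 7 numbers: the finger opening in m, from 0 to 0.0919, then the shift along the world's x, y, z in m, then the turn, a rotation vector about the world's x, y, z in degrees. A call has 1 to 20 rows; each row is the pose to reach, as a shift and turn from the pose commanded when the call began; what a row does not reach only later rows make up. A row lasts 1/10 s, in which the tool goes at most 50 mm and 8.59 degrees, less where a joint would pass 70% of its speed; a pose out of reach is approached as far as the arm can. A call with a gripper value outside its range is refused whole. The fingers move at their own pace and stop on an object; the grip force is fixed at half the most. Time passes only in rows, so rows that repeat a pose let the fingers close. It gives the time, the measured TCP pose, the force and the opening at its end, in the units of the state.
- readout.observe(): the state, without advancing time (a new reading comes with each control period).
- viewer.capture(name): name is "scene" or "top" or "wrist"; returns a dict with "pixels" (400x640x3 uint8, red, green, blue), "depth" (400x640 float32, m along the optical axis (not along the pixel's ray), 0 where there is no reading), "fx", "fy", "cx", "cy" (pixels), "D" ([k1, k2, p1, p2, k3] as OpenCV has them; the pictures are not rectified), "cam_to_world" (4x4, takes a point from camera to world coordinates). Camera axes: x right, y down, z forward; pixel columns grow to the right and rows downward; lengths in m; the calibration is good to about 2 mm. A picture is of the moment at which its call begins.
- robot.close_job(): hands the job in, once; it reports no verdict.
The state is a dict: "time_s": time; "joints": joint angles; "joint_vel": joint speeds; "tau": joint torques, N m; "ee_pos": TCP position; "ee_rot": TCP orientation; "force": force on the tool from outside, world axes, zero at the start; "moment": the same for the moment, N m; "grip_width": opening from 0.0 (shut) to 1.0 (fully open).
Only numpy, scipy, OpenCV 4.12 (cv2) and the standard library are available. Lean on these libraries where they do the work, as an engineer would, in place of code of your own. Each camera call takes 0.05 s, during which the arm holds its last target.

## Working session

There is one attempt and no reset: what is moved stays moved. The work goes in short steps, Python scripts to look and compute and a tool call to move; the robot and the scene stay as the last step left them, time stands still between calls to the robot, and variables do not carry over. Pictures are saved under pics/ and viewed, and the job is handed in when it is done.

Besides the shell and the picture viewer there is one more tool, called after "Request:" by a JSON object that holds its "api" and its "payload", one argument or row to a line. apply_moves: Moves the arm, as the interface text tells. Its arguments: {"type":"object","properties":{"steps":{"type":"array"}},"required":["steps"]}

```bash
ls -la; mkdir -p pics
python3 - <<'E'
from bench import readout, viewer, robot
import cv2,numpy as np
print(readout.observe())
for n in ("scene","top","wrist"):
    c=viewer.capture(n); cv2.imwrite(f"pics/a_{n}.png",c["pixels"][:,:,::-1])
    np.savez(f"a_{n}.npz",**c)
    print(n,c["fx"],c["fy"],c["cx"],c["cy"],c["D"],np.round(c["cam_to_world"],3).tolist())
E
```

```text
total 12
drwxr-xr-x  3 agent agent 4096 Dec  6 19:49 .
drwxr-xr-x 23 root  root  4096 Dec  6 19:49 ..
drwxr-xr-x  2 agent agent 4096 Dec  6 19:49 pics
{'time_s': 0.0, 'joints': array([-1.34739792e+00,  3.53631406e-01,  1.63413978e+00, -4.34283452e-06,
        1.15521309e+00, -2.35239073e-03]), 'joint_vel': array([ 0.00167012,  0.0003357 ,  0.00121696,  0.00082914,  0.00269363,
       -0.00050071]), 'tau': array([-1.11358757e-03, -5.93853700e+01, -3.34221160e+01,  6.95137423e-02,
        2.33542331e-02, -1.28768843e-04]), 'ee_pos': array([ 0.13981431, -0.60864147,  0.21387174]), 'ee_rot': array([-6.91346650e-04,  9.93635994e-01,  1.12636707e-01, -7.87205310e-05]), 'force': array([ 0.23127658, -0.03800658, -0.09088781]), 'moment': array([ 0.00378077,  0.01459398, -0.04172491]), 'grip_width': 1.0003429067487208}
scene 372.05171393923644 372.05171393923644 332.56796574262813 201.36696253059722 [0.01822727 0.         0.         0.         0.        ] [[-0.588, 0.663, -0.463, 1.162], [0.809, 0.484, -0.333, 0.469], [0.003, -0.571, -0.821, 1.189], [0.0, 0.0, 0.0, 1.0]]
top 361.7862661526751 361.7862661526751 324.44550935972654 203.79719085139712 [-0.08348875  0.          0.          0.          0.        ] [[-0.016, -0.992, 0.129, 0.397], [-1.0, 0.014, -0.012, 0.039], [0.01, -0.129, -0.992, 1.174], [0.0, 0.0, 0.0, 1.0]]
wrist 353.1405193945379 353.1405193945379 329.29298055943224 203.35727227342886 [-0.06493823  0.          0.          0.          0.        ] [[0.223, -0.938, -0.266, 0.215], [-0.975, -0.215, -0.06, -0.591], [-0.001, 0.273, -0.962, 0.384], [0.0, 0.0, 0.0, 1.0]]
```

View pics/a_top.png

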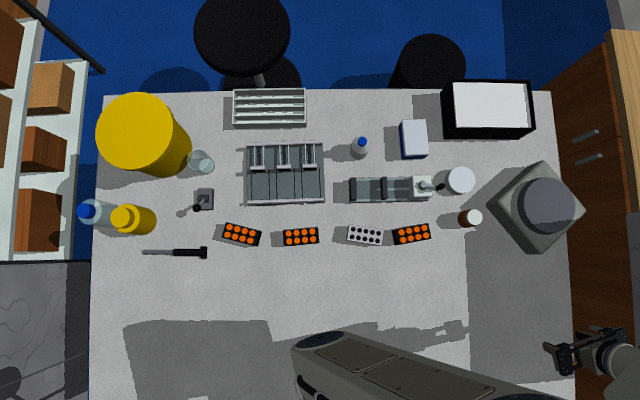

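View pics/a_scene.png

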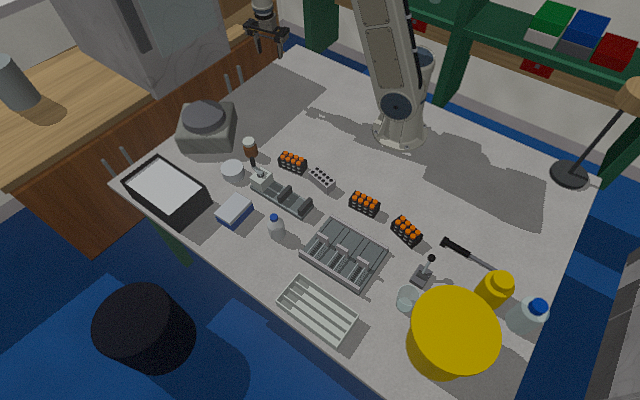

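View pics/a_wrist.png

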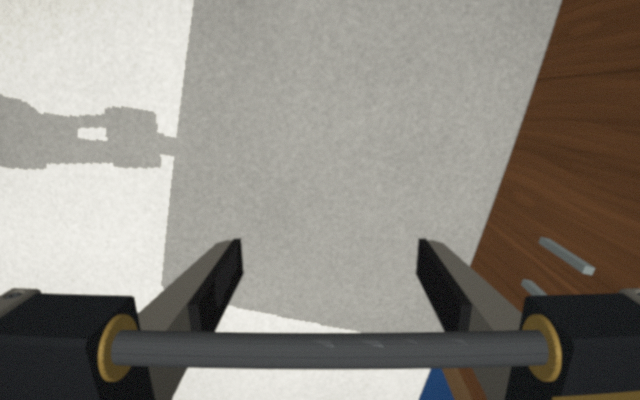

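```bash
cat > h.py <<'E'
import numpy as np,cv2
from bench import readout, viewer, robot
def K(c): return np.array([[c["fx"],0,c["cx"]],[0,c["fy"],c["cy"]],[0,0,1]],float)
def cloud(c):
    h,w=c["depth"].shape
    u,v=np.meshgrid(np.arange(w),np.arange(h))
    p=cv2.undistortPoints(np.stack([u,v],-1).reshape(-1,1,2).astype(np.float64),K(c),np.asarray(c["D"],float)).reshape(h,w,2)
    d=c["depth"].astype(float); d=np.where(d<=0,np.nan,d)
    P=np.stack([p[...,0]*d,p[...,1]*d,d],-1); T=np.asarray(c["cam_to_world"])
    return P@T[:3,:3].T+T[:3,3]
def ray(c,uv,z):
    p=cv2.undistortPoints(np.array(uv,float).reshape(-1,1,2),K(c),np.asarray(c["D"],float)).reshape(-1,2)
    T=np.asarray(c["cam_to_world"]); r=np.c_[p,np.ones(len(p))]@T[:3,:3].T; o=T[:3,3]
    s=(np.asarray(z)-o[2])/r[:,2]; return o+r*s[:,None]
def proj(c,X):
    T=np.linalg.inv(np.asarray(c["cam_to_world"])); X=np.atleast_2d(np.asarray(X,float))
    r,_=cv2.Rodrigues(T[:3,:3]); return cv2.projectPoints(X,r,T[:3,3],K(c),np.asarray(c["D"],float))[0].reshape(-1,2)
def load(f): 
    z=np.load(f); return {k:z[k] for k in z.files}
def crop(c,x0,y0,x1,y1,f,name):
    im=c["pixels"][y0:y1,x0:x1,::-1]; im=cv2.resize(im,None,fx=f,fy=f,interpolation=cv2.INTER_CUBIC)
    cv2.imwrite(name,im)
def rect(mask,P):
    return None
E
python3 - <<'E'
from h import *
c=load("a_top.npz")
crop(c,180,80,500,265,2.5,"pics/a_crop.png")
P=cloud(c)
hsv=cv2.cvtColor(c["pixels"],cv2.COLOR_RGB2HSV)
for (u,v) in [(300,240),(365,235),(400,300),(200,199),(422,183),(360,145),(460,180)]: print(u,v,np.round(P[v,u],3))
s=load("a_scene.npz"); crop(s,220,120,480,300,3,"pics/a_crops.png")
E
```

```text
300 240 [0.432 0.102 0.045]
365 235 [ 0.444 -0.099  0.053]
400 300 [ 0.235 -0.213 -0.003]
200 199 [0.567 0.424 0.032]
422 183 [ 0.598 -0.275  0.092]
360 145 [ 0.715 -0.086  0.109]
460 180 [ 0.616 -0.416  0.04 ]
```

View pics/a_crop.png

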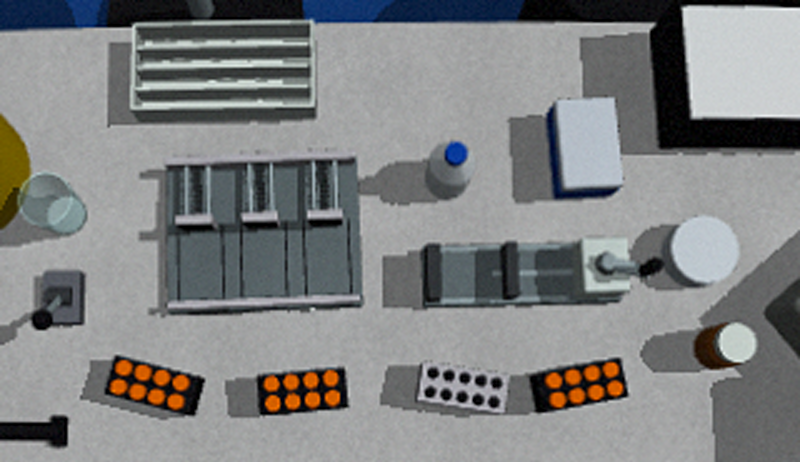

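View pics/a_crops.png

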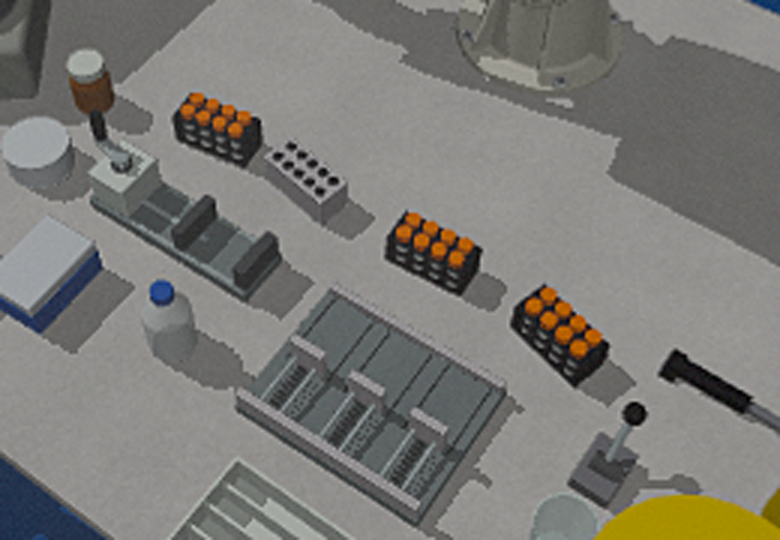

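```bash
cat >> h.py <<'E'
def boxes(c,win=None,zlo=0.03,zhi=0.075):
    # tall rack/block tops in region x .3-.55 (before moving)
    P=cloud(c); x0,x1,y0,y1=win
    m=(P[...,2]>zlo)&(P[...,2]<zhi)&(P[...,0]>x0)&(P[...,0]<x1)&(P[...,1]>y0)&(P[...,1]<y1)
    m=cv2.morphologyEx(m.astype(np.uint8),cv2.MORPH_OPEN,np.ones((2,2)))
    n,L=cv2.connectedComponents(m)
    out=[]
    for i in range(1,n):
        q=P[L==i]
        if len(q)<40: continue
        r=cv2.minAreaRect((q[:,:2]*1000).astype(np.float32)); out.append((r,len(q),np.median(q[:,2])))
        print("ctr mm",np.round(r[0],1),"size",np.round(r[1],1),"ang",round(r[2],1),"n",len(q),"zmed",round(float(np.median(q[:,2])),4))
    return out
E
python3 - <<'E'
from h import *
c=load("a_top.npz"); boxes(c,(0.3,0.52,-.45,.4))
s=load("a_scene.npz"); print('scene'); boxes(s,(0.3,0.52,-.45,.4))
# orthographic height map
for n,c in(("top",c),("scene",s)):
    P=cloud(c); 
    print(n,"bench z",np.nanmedian(P[(abs(P[...,0]-.35)<.03)&(abs(P[...,1])<.2)][:,2]))
    m=(P[...,0]>.5)&(P[...,0]<.85)&(P[...,1]>-.45)&(P[...,1]<.5)
    H=np.zeros((350,950),np.float32)
    q=P[m]; i=((.85-q[:,0])*1000).astype(int).clip(0,349); j=((.5-q[:,1])*1000).astype(int).clip(0,949)
    np.maximum.at(H,(i,j),q[:,2])
    H=cv2.dilate(H,np.ones((4,4)))
    cv2.imwrite(f"pics/h_{n}.png",cv2.resize(cv2.applyColorMap((H/0.14*255).clip(0,255).astype(np.uint8),cv2.COLORMAP_JET),(800,295)))
E
```

```text
ctr mm [ 480.6 -434.3] size [65.8 28.6] ang 41.2 n 116 zmed nan
ctr mm [452.2 292.2] size [116.3  52.1] ang 74.7 n 574 zmed nan
ctr mm [nan nan] size [0. 0.] ang 0.0 n 579 zmed nan
ctr mm [ 443.1 -259.5] size [ 51.7 127. ] ang 10.0 n 569 zmed nan
ctr mm [440.8  99.2] size [ 28.8 118.4] ang 15.9 n 569 zmed nan
scene
ctr mm [ 475.5 -433.9] size [83.  33.5] ang 17.8 n 87 zmed nan
ctr mm [ 445.1 -254.3] size [ 84.2 103.3] ang 23.6 n 304 zmed nan
ctr mm [438.  -95.6] size [105.5  72.8] ang 80.3 n 347 zmed nan
ctr mm [428.3 101.3] size [90.4 98.4] ang 7.3 n 365 zmed nan
ctr mm [441.9 293.6] size [106.3  83.1] ang 74.8 n 421 zmed nan
top bench z -2.3597982553913432e-05
scene bench z -0.0016115409316769247
```

View pics/h_top.png

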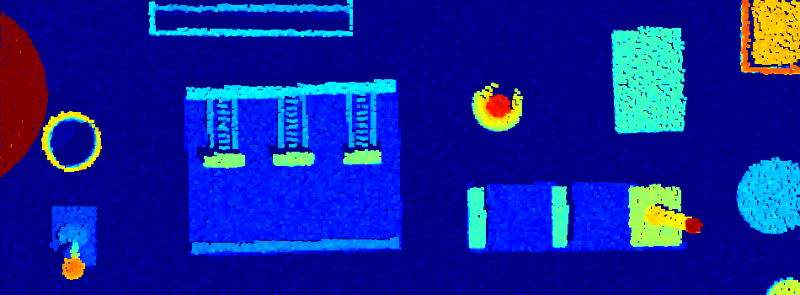

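View pics/h_scene.png

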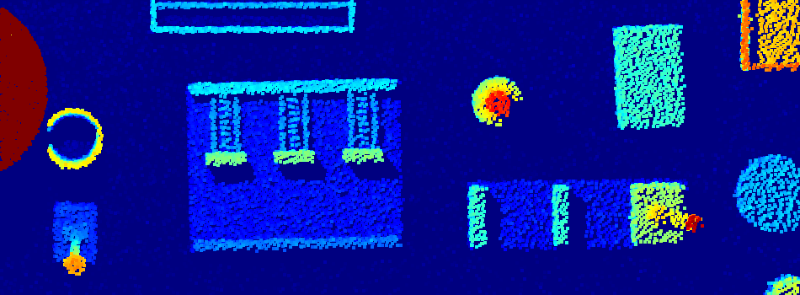

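```bash
cat > fit.py <<'E'
from h import *
from scipy.optimize import least_squares
def rects(c,win,zlo,zhi,minn=40):
    P=cloud(c); x0,x1,y0,y1=win
    with np.errstate(invalid='ignore'):
        m=(P[...,2]>zlo)&(P[...,2]<zhi)&(P[...,0]>x0)&(P[...,0]<x1)&(P[...,1]>y0)&(P[...,1]<y1)
    n,L=cv2.connectedComponents(m.astype(np.uint8),connectivity=4); out=[]
    for i in range(1,n):
        q=P[L==i]; 
        if len(q)<minn: continue
        # trimmed rect: PCA axis + percentiles
        a0=np.deg2rad(cv2.minAreaRect((q[:,:2]*1000).astype(np.float32))[2])
        best=None
        for a in np.linspace(a0-.15,a0+.15,61):
            R=np.array([[np.cos(a),np.sin(a)],[-np.sin(a),np.cos(a)]]); t=q[:,:2]@R.T
            lo,hi=np.percentile(t,1,0),np.percentile(t,99,0); A=np.prod(hi-lo)
            if best is None or A<best[0]: best=(A,a,R.T@((lo+hi)/2),hi-lo)
        A,a,ct,sz=best
        if sz[0]<sz[1]: a+=np.pi/2; sz=sz[::-1]
        a=(a+np.pi/2)%np.pi-np.pi/2
        out.append((ct,a,sz,len(q),np.median(q[:,2])))
    return out
def show(o):
    for ct,a,sz,n,z in o: print("ctr",np.round(ct*1000,1),"long-axis yaw deg",round(np.degrees(a),1),"size",np.round(sz*1000,1),n,"z",round(z*1000,1))
E
python3 - <<'E'
from fit import *
for f in("a_top.npz","a_scene.npz"):
    c=load(f); print(f)
    print("racks"); show(rects(c,(.33,.53,-.42,.4),.042,.075))
    print("shaker"); show(rects(c,(.5,.8,-.01,.32),.012,.08,300))
    print("mixer"); show(rects(c,(.5,.72,-.36,-.02),.012,.075,100))
    print("plates"); show(rects(c,(.55,.8,-.01,.32),.062,.08,20))
    print("jaws"); show(rects(c,(.5,.72,-.36,-.02),.05,.066,20)); print("gearbox"); show(rects(c,(.5,.72,-.33,-.02),.066,.086,20)); print("arm"); show(rects(c,(.5,.72,-.36,-.02),.086,.1,10));print("knob"); show(rects(c,(.5,.72,-.38,-.02),.12,.15,5))
    print("switch");show(rects(c,(.5,.72,.36,.45),.085,.12,5));show(rects(c,(.5,.72,.36,.45),.015,.035,5))
    print("bottle");show(rects(c,(.6,.8,-.15,-.03),.05,.14,5))
E
```

```text
a_top.npz
racks
ctr [ 490.8 -415.1] long-axis yaw deg 1.9 size [36.5  8.7] 57 z 54.0
ctr [454.  287.8] long-axis yaw deg 75.5 size [106.7  48.9] 563 z 53.5
ctr [ 445.9 -248.7] long-axis yaw deg -80.5 size [106.3  49. ] 557 z 52.3
ctr [445.5 -99.7] long-axis yaw deg 79.6 size [108.2  49.2] 572 z 50.0
ctr [444.4 100.5] long-axis yaw deg -85.4 size [106.9  48.7] 571 z 53.3
shaker
ctr [649.8 151.6] long-axis yaw deg -87.9 size [246.6 195.1] 4848 z 21.3
mixer
ctr [ 706.6 -270.9] long-axis yaw deg -89.6 size [78.7 24.7] 286 z 57.4
ctr [ 593.  -178.3] long-axis yaw deg -89.4 size [243.   77.8] 1718 z 21.2
plates
ctr [664.   69.7] long-axis yaw deg 89.9 size [40.7 13.5] 65 z 69.9
ctr [661.8 152.6] long-axis yaw deg 89.6 size [43.8 13.2] 67 z 69.2
ctr [660.1 234. ] long-axis yaw deg 88.6 size [44.8 13.7] 70 z 69.7
jaws
ctr [ 707.2 -271.1] long-axis yaw deg -89.4 size [78.3 23.3] 198 z 58.6
ctr [ 593.  -164.9] long-axis yaw deg -1.0 size [69.2 16.6] 124 z 59.9
ctr [592.3 -66.3] long-axis yaw deg 1.7 size [67.  17.7] 129 z 59.5
gearbox
ctr [707.8 -91.4] long-axis yaw deg -87.9 size [53.4 21.7] 
[... 2465 characters left out ...]
 51 z 98.3
ctr [670.3 390.1] long-axis yaw deg -31.0 size [48.4 11.8] 26 z 88.8
ctr [653.4 420.4] long-axis yaw deg 77.1 size [7.9 2.6] 5 z 87.9
ctr [664.3 437.6] long-axis yaw deg 46.8 size [16.9  4.1] 9 z 86.8
ctr [716.5 402.4] long-axis yaw deg 68.1 size [26.   4.3] 14 z 89.7
ctr [711.2 434.4] long-axis yaw deg -47.0 size [23.4  4.2] 11 z 88.5
ctr [575.4 411.1] long-axis yaw deg -1.3 size [67.8 48.7] 265 z 24.2
ctr [666.4 411.4] long-axis yaw deg -82.7 size [49.8 18.2] 48 z 24.8
ctr [710.6 414. ] long-axis yaw deg -87.0 size [43.7 12.4] 27 z 23.7
bottle
ctr [615.5 -66.1] long-axis yaw deg -7.5 size [25.  18.6] 39 z 58.4
ctr [732.5 -86.2] long-axis yaw deg -30.4 size [55.1 44.8] 271 z 84.3
```

Request:
{"api": "apply_moves", "payload": {
  "steps": [
    [0.0919, 0.45, 0.36, 0.06, 0, 0, 77],
    [0.0919, 0.45, 0.36, 0.06, 0, 0, 77],
    [0.0919, 0.45, 0.36, 0.06, 0, 0, 77],
    [0.0919, 0.45, 0.36, 0.06, 0, 0, 77],
    [0.0919, 0.45, 0.36, 0.06, 0, 0, 77],
    [0.0919, 0.45, 0.36, 0.06, 0, 0, 77],
    [0.0919, 0.45, 0.36, 0.06, 0, 0, 77],
    [0.0919, 0.45, 0.36, 0.06, 0, 0, 77],
    [0.0919, 0.45, 0.36, 0.06, 0, 0, 77],
    [0.0919, 0.45, 0.36, 0.06, 0, 0, 77],
    [0.0919, 0.45, 0.36, 0.06, 0, 0, 77],
    [0.0919, 0.45, 0.36, 0.06, 0, 0, 77],
    [0.0919, 0.45, 0.36, 0.06, 0, 0, 77],
    [0.0919, 0.45, 0.36, 0.06, 0, 0, 77],
    [0.0919, 0.45, 0.36, 0.06, 0, 0, 77]
  ]
}}

```text
time_s: 1.65
ee_pos: [0.5889, -0.2497, 0.2742]
ee_rot: [-0.0, 0.708, 0.707, -0.0]
force: [-0.3, -1.3, 0.6]
grip_width: 0.996
```

Run:
```python
from fit import *
c=viewer.capture("wrist"); cv2.imwrite("pics/b_w.png",c["pixels"][:,:,::-1]); np.savez("b_w.npz",**c)
s=readout.observe(); print(s["time_s"],s["ee_pos"],s["ee_rot"],s["joints"])
print("rack");show(rects(c,(.33,.53,-.42,.4),.042,.075))
print("mixer"); show(rects(c,(.5,.72,-.36,-.02),.012,.075,1000))
print("jaws"); show(rects(c,(.5,.68,-.36,-.02),.05,.066,100)); print("gearbox"); show(rects(c,(.5,.68,-.33,-.02),.066,.086,100)); print("arm"); show(rects(c,(.5,.68,-.36,-.02),.086,.1,30));print("knob"); show(rects(c,(.5,.68,-.38,-.02),.12,.15,5))
```

```text
1.7 [ 0.5888457  -0.2499855   0.27432937] [-2.97454332e-04  7.07900258e-01  7.06312297e-01 -2.76416990e-04] [-4.03658127e-01  3.28540912e-01  1.53353381e+00 -3.03272237e-04
  1.28027630e+00 -4.01325428e-01]
rack
ctr [ 443.6 -110.5] long-axis yaw deg 80.4 size [89.6 49. ] 4316 z 49.5
ctr [ 445.5 -251.1] long-axis yaw deg -80.8 size [107.6  48.5] 4113 z 53.4
ctr [ 492.1 -416.3] long-axis yaw deg -0.3 size [31.9  7.1] 346 z 53.5
mixer
ctr [ 592.6 -189.5] long-axis yaw deg -88.9 size [233.   77.8] 14382 z 20.2
ctr [ 707.9 -274.3] long-axis yaw deg -87.9 size [78.1 24.8] 2194 z 58.8
jaws
ctr [591.4 -74.6] long-axis yaw deg 0.2 size [67.4  5.4] 555 z 58.7
ctr [ 592.4 -166.5] long-axis yaw deg 1.5 size [68.9 14.9] 993 z 59.9
ctr [ 593.2 -252.4] long-axis yaw deg 0.4 size [65.5  1.3] 180 z 58.0
gearbox
ctr [ 593.3 -281.1] long-axis yaw deg 1.7 size [67.9 58. ] 2800 z 74.4
arm
ctr [ 589.5 -296.1] long-axis yaw deg 74.9 size [51.9 18.8] 756 z 88.8
knob
ctr [ 582.5 -324.5] long-axis yaw deg -1.3 size [16.6 15.8] 312 z 132.6
```

View pics/b_w.png

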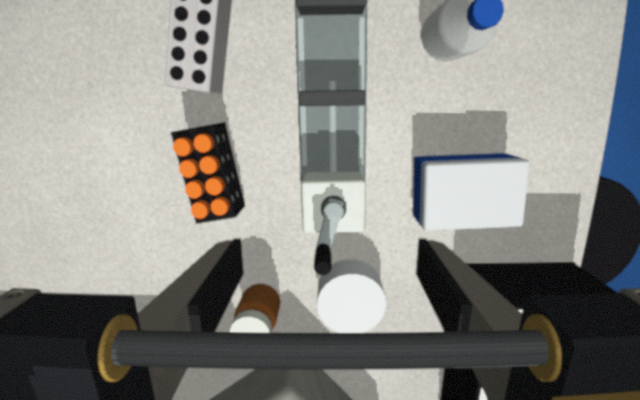

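Request:
{"api": "apply_moves", "payload": {
  "steps": [
    [0.06, -0.006, -0.04, -0.03, 0, 0, 0],
    [0.06, -0.006, -0.074, -0.06, 0, 0, 0],
    [0.06, -0.006, -0.074, -0.1, 0, 0, 0],
    [0.06, -0.006, -0.074, -0.14, 0, 0, 0],
    [0.06, -0.006, -0.074, -0.16, 0, 0, 0],
    [0.06, -0.006, -0.074, -0.176, 0, 0, 0],
    [0.06, -0.006, -0.074, -0.176, 0, 0, 0],
    [0.0, -0.006, -0.074, -0.176, 0, 0, 0],
    [0.0, -0.006, -0.074, -0.176, 0, 0, 0],
    [0.0, -0.006, -0.074, -0.176, 0, 0, 0],
    [0.0, -0.006, -0.074, -0.176, 0, 0, 0],
    [0.0, -0.006, -0.074, -0.176, 0, 0, 0]
  ]
}}

```text
time_s: 2.9
ee_pos: [0.5842, -0.3232, 0.0992]
ee_rot: [0.0, 0.707, 0.707, 0.0]
force: [-1.9, -0.8, 0.8]
grip_width: 0.238
```

Run:
```python
from fit import *
s=readout.observe(); print(s["time_s"],s["ee_pos"],s["force"],s["moment"],s["grip_width"]*92)
c=viewer.capture("wrist"); cv2.imwrite("pics/c_w.png",c["pixels"][:,:,::-1])
```

```text
2.9 [ 0.58417989 -0.32321964  0.09920498] [-1.91020305 -0.80460428  0.83243879] [-0.06354109  0.42498161 -0.01403015] 21.93335870517886
```

View pics/c_w.png

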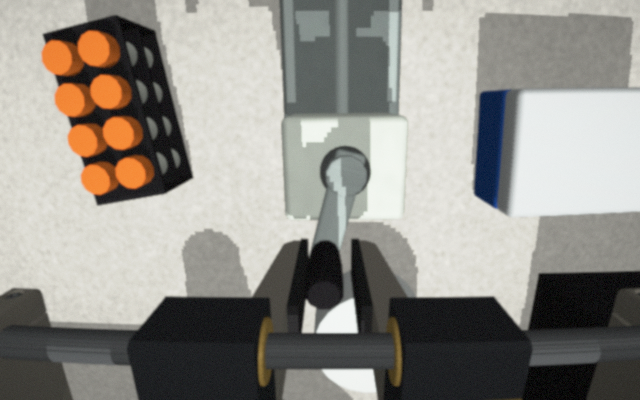

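Run:
```python
import numpy as np
f0=np.radians(256.6)
for d in list(range(20,361,20)):
    f=f0+np.radians(d); print(d,np.round(.045*(np.cos(f)-np.cos(f0)),3),np.round(.045*(np.sin(f)-np.sin(f0)),3))
```

```text
20 0.016 -0.001
40 0.031 0.004
60 0.043 0.013
80 0.052 0.026
100 0.055 0.041
120 0.054 0.057
140 0.047 0.071
160 0.035 0.081
180 0.021 0.088
200 0.005 0.088
220 -0.01 0.084
240 -0.022 0.075
260 -0.031 0.062
280 -0.034 0.046
300 -0.033 0.031
320 -0.026 0.017
340 -0.014 0.006
360 -0.0 0.0
```

Request:
{"api": "apply_moves", "payload": {
  "steps": [
    [0, 0, 0, 0, 0, 0, 0],
    [0, 0, 0, 0, 0, 0, 0]
  ]
}}

```text
time_s: 3.15
ee_pos: [0.5838, -0.3232, 0.0989]
ee_rot: [-0.0, 0.707, 0.707, -0.0]
force: [-3.0, -0.8, 4.4]
grip_width: 0.18
```

Request:
{"api": "apply_moves", "payload": {
  "steps": [
    [0, 0.016, -0.001, 0, 0, 0, 0],
    [0, 0.031, 0.004, 0, 0, 0, 0],
    [0, 0.043, 0.013, 0, 0, 0, 0],
    [0, 0.052, 0.026, 0, 0, 0, 0]
  ]
}}

```text
time_s: 3.55
ee_pos: [0.6348, -0.2967, 0.0987]
ee_rot: [-0.002, 0.708, 0.707, -0.001]
force: [-13.4, 2.4, 10.3]
grip_width: 0.183
```

Run:
```python
from fit import *
s=readout.observe(); print(s["time_s"],s["ee_pos"],s["force"],s["moment"],s["grip_width"]*92)
c=viewer.capture("wrist"); cv2.imwrite("pics/d_w.png",c["pixels"][:,:,::-1])
print("jaws"); show(rects(c,(.5,.68,-.36,-.02),.05,.066,100))
```

```text
3.55 [ 0.63477637 -0.29673089  0.09865501] [-13.37346072   2.37358036  10.31322112] [ 0.3168518   2.46948285 -0.06933814] 16.838298547812435
jaws
ctr [ 592.5 -172.5] long-axis yaw deg 0.5 size [67.9 15.8] 4233 z 59.7
ctr [ 600.5 -255.2] long-axis yaw deg -23.4 size [71.3 25.2] 506 z 58.5
```

View pics/d_w.png

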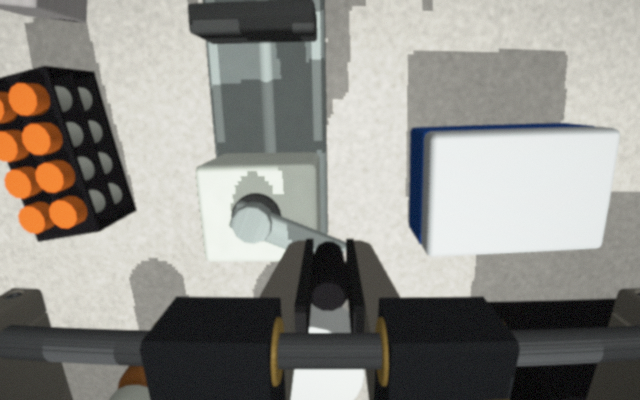

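Run:
```python
import numpy as np
f0=np.radians(256.6+80)
for d in list(range(20,541,20)):
    f=f0+np.radians(d); print(d,np.round(.045*(np.cos(f)-np.cos(f0))-.001,3),np.round(.045*(np.sin(f)-np.sin(f0)),3))
```

```text
20 0.003 0.015
40 0.001 0.031
60 -0.006 0.045
80 -0.018 0.055
100 -0.032 0.062
120 -0.047 0.063
140 -0.062 0.058
160 -0.075 0.049
180 -0.084 0.036
200 -0.087 0.021
220 -0.085 0.005
240 -0.078 -0.009
260 -0.067 -0.02
280 -0.053 -0.026
300 -0.037 -0.027
320 -0.022 -0.022
340 -0.01 -0.013
360 -0.001 -0.0
380 0.003 0.015
400 0.001 0.031
420 -0.006 0.045
440 -0.018 0.055
460 -0.032 0.062
480 -0.047 0.063
500 -0.062 0.058
520 -0.075 0.049
540 -0.084 0.036
```

Request:
{"api": "apply_moves", "payload": {
  "steps": [
    [0, 0.003, 0.015, 0, 0, 0, 0],
    [0, 0.001, 0.031, 0, 0, 0, 0],
    [0, -0.006, 0.045, 0, 0, 0, 0],
    [0, -0.018, 0.055, 0, 0, 0, 0],
    [0, -0.032, 0.062, 0, 0, 0, 0],
    [0, -0.047, 0.063, 0, 0, 0, 0]
  ]
}}

```text
time_s: 4.2
ee_pos: [0.5901, -0.234, 0.099]
ee_rot: [0.002, 0.707, 0.707, 0.001]
force: [3.1, -3.8, -1.9]
grip_width: 0.178
```

Run:
```python
from fit import *
s=readout.observe(); print(s["time_s"],s["ee_pos"],s["force"],s["moment"],s["grip_width"]*92)
```

```text
4.2 [ 0.5900888  -0.23399206  0.09903084] [ 3.103717   -3.79265214 -1.94932831] [-0.97393595 -0.72068754  0.02059519] 16.410853998953005
```

Request:
{"api": "apply_moves", "payload": {
  "steps": [
    [0, -0.015, -0.005, 0, 0, 0, 0],
    [0, -0.028, -0.014, 0, 0, 0, 0],
    [0, -0.037, -0.027, 0, 0, 0, 0],
    [0, -0.04, -0.042, 0, 0, 0, 0],
    [0, -0.038, -0.058, 0, 0, 0, 0],
    [0, -0.031, -0.072, 0, 0, 0, 0],
    [0, -0.02, -0.083, 0, 0, 0, 0],
    [0, -0.006, -0.089, 0, 0, 0, 0],
    [0, 0.01, -0.09, 0, 0, 0, 0]
  ]
}}

```text
time_s: 5.1
ee_pos: [0.5984, -0.3245, 0.0987]
ee_rot: [-0.002, 0.708, 0.706, 0.0]
force: [-4.8, 12.4, 8.0]
grip_width: 0.183
```

Request:
{"api": "apply_moves", "payload": {
  "steps": [
    [0, 0.015, 0.005, 0, 0, 0, 0],
    [0, 0.027, 0.014, 0, 0, 0, 0],
    [0, 0.036, 0.027, 0, 0, 0, 0],
    [0, 0.04, 0.042, 0, 0, 0, 0],
    [0, 0.038, 0.058, 0, 0, 0, 0],
    [0, 0.031, 0.072, 0, 0, 0, 0],
    [0, 0.019, 0.082, 0, 0, 0, 0],
    [0, 0.005, 0.089, 0, 0, 0, 0],
    [0, -0.01, 0.09, 0, 0, 0, 0],
    [0, -0.025, 0.085, 0, 0, 0, 0],
    [0, -0.038, 0.076, 0, 0, 0, 0],
    [0, -0.047, 0.063, 0, 0, 0, 0],
    [0, -0.047, 0.063, 0, 0, 0, 0]
  ]
}}

```text
time_s: 6.4
ee_pos: [0.5508, -0.2631, 0.0988]
ee_rot: [0.0, 0.708, 0.706, -0.0]
force: [-3.8, -1.9, 7.5]
grip_width: 0.183
```

Run:
```python
from fit import *
s=readout.observe(); print(s["time_s"],s["ee_pos"],s["force"],s["moment"],s["grip_width"]*92)
c=viewer.capture("wrist"); cv2.imwrite("pics/e_w.png",c["pixels"][:,:,::-1])
print("jaws"); show(rects(c,(.5,.68,-.36,-.02),.05,.066,100))
c=viewer.capture("top"); show(rects(c,(.5,.68,-.36,-.02),.05,.066,50))
```

```text
6.4 [ 0.55075958 -0.26307314  0.09883866] [-3.76352768 -1.90113174  7.51734499] [-0.33849924  0.53883595 -0.01194267] 16.820831256228555
jaws
ctr [ 592.  -209.8] long-axis yaw deg 0.8 size [67.6 15.8] 3250 z 59.9
ctr [ 590.6 -253.6] long-axis yaw deg 9.6 size [67.9 11.8] 854 z 58.1
ctr [ 593.6 -208.7] long-axis yaw deg 0.5 size [67.5 16.3] 123 z 59.5
ctr [592.1 -66.4] long-axis yaw deg 1.2 size [66.9 18. ] 131 z 59.8
```

View pics/e_w.png

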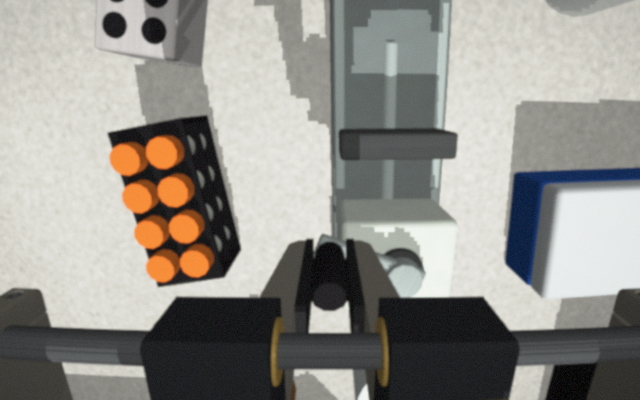

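Request:
{"api": "apply_moves", "payload": {
  "steps": [
    [0.06, 0, 0, 0, 0, 0, 0],
    [0.06, 0, 0, 0, 0, 0, 0],
    [0.06, 0, 0, 0, 0, 0, 0],
    [0.06, 0, 0, 0.04, 0, 0, 0],
    [0.0919, 0, 0, 0.08, 0, 0, 0],
    [0.0919, -0.03, 0.04, 0.1, 0, 0, -5],
    [0.0919, -0.06, 0.08, 0.1, 0, 0, -10],
    [0.0919, -0.09, 0.12, 0.1, 0, 0, -10],
    [0.0919, -0.105, 0.163, 0.08, 0, 0, -10],
    [0.0919, -0.105, 0.163, 0.08, 0, 0, -10]
  ]
}}

```text
time_s: 7.5
ee_pos: [0.4431, -0.0944, 0.1769]
ee_rot: [-0.002, 0.766, 0.643, -0.001]
force: [-0.2, 1.1, -1.1]
grip_width: 0.998
```

Run:
```python
from fit import *
s=readout.observe(); print(s["time_s"],s["ee_pos"],s["ee_rot"],s["force"],s["grip_width"]*92)
c=viewer.capture("wrist"); cv2.imwrite("pics/f_w.png",c["pixels"][:,:,::-1])
show(rects(c,(.35,.54,-.36,.2),.042,.075,100))
c=viewer.capture("top"); show(rects(c,(.35,.53,-.36,.4),.042,.075,50))
```

```text
7.5 [ 0.44305702 -0.09438713  0.17690205] [-0.00203485  0.76567163  0.64322769 -0.00097824] [-0.15493661  1.0923488  -1.08367313] 91.8534561743261
ctr [446.2  52.2] long-axis yaw deg -3.2 size [50.  21.6] 1846 z 49.9
ctr [ 444.3 -100.8] long-axis yaw deg 79.8 size [108.   48.8] 6916 z 49.6
ctr [ 439.3 -216.8] long-axis yaw deg 8.7 size [48.7 42. ] 1990 z 50.2
ctr [ 451.8 -287.4] long-axis yaw deg 0.1 size [50.1 35.7] 900 z 59.7
ctr [454.  287.7] long-axis yaw deg 75.6 size [106.5  49. ] 566 z 53.3
ctr [453.2 -56.8] long-axis yaw deg -2.2 size [48.8 25.2] 134 z 49.8
ctr [444.5 100.6] long-axis yaw deg -85.3 size [107.   48.8] 572 z 52.8
```

View pics/f_w.png

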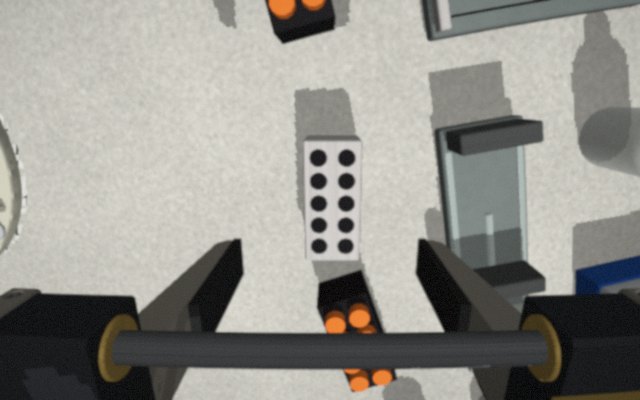

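Request:
{"api": "apply_moves", "payload": {
  "steps": [
    [0.0919, -0.0025, -0.0025, -0.04, 0, 0, 0],
    [0.0919, -0.0025, -0.0025, -0.08, 0, 0, 0],
    [0.0919, -0.0025, -0.0025, -0.12, 0, 0, 0],
    [0.0919, -0.0025, -0.0025, -0.145, 0, 0, 0],
    [0.0919, -0.0025, -0.0025, -0.159, 0, 0, 0],
    [0.0919, -0.0025, -0.0025, -0.159, 0, 0, 0],
    [0.03, -0.0025, -0.0025, -0.159, 0, 0, 0],
    [0.03, -0.0025, -0.0025, -0.159, 0, 0, 0],
    [0.03, -0.0025, -0.0025, -0.159, 0, 0, 0],
    [0.03, -0.0025, -0.0025, -0.159, 0, 0, 0],
    [0.03, -0.0025, -0.0025, -0.159, 0, 0, 0],
    [0.03, -0.0025, -0.0025, -0.159, 0, 0, 0]
  ]
}}

```text
time_s: 8.8
ee_pos: [0.4444, -0.1006, 0.0199]
ee_rot: [0.0, 0.766, 0.642, 0.0]
force: [-1.6, 1.3, 7.0]
grip_width: 0.54
```

Request:
{"api": "apply_moves", "payload": {
  "steps": [
    [0.03, 0, 0, 0.03, 0, 0, 0],
    [0.03, 0, 0, 0.06, 0, 0, 0],
    [0.03, 0, 0, 0.1, 0, 0, 3],
    [0.03, 0.03, -0.01, 0.1, 0, 0, 10.8],
    [0.03, 0.06, -0.02, 0.1, 0, 0, 10.8],
    [0.03, 0.1, -0.03, 0.1, 0, 0, 10.8],
    [0.03, 0.13, -0.0335, 0.1, 0, 0, 10.8],
    [0.03, 0.147, -0.0335, 0.1, 0, 0, 10.8],
    [0.03, 0.147, -0.0335, 0.09, 0, 0, 10.8],
    [0.03, 0.147, -0.0335, 0.09, 0, 0, 10.8],
    [0.03, 0.147, -0.0335, 0.09, 0, 0, 10.8]
  ]
}}

```text
time_s: 9.9
ee_pos: [0.5891, -0.1337, 0.1083]
ee_rot: [-0.002, 0.703, 0.712, -0.001]
force: [0.5, 1.0, -6.5]
grip_width: 0.541
```

Run:
```python
from fit import *
s=readout.observe(); print(s["time_s"],s["ee_pos"],s["ee_rot"],s["force"],s["grip_width"]*92)
c=viewer.capture("wrist"); cv2.imwrite("pics/g_w.png",c["pixels"][:,:,::-1])
print('jaws');show(rects(c,(.54,.65,-.26,-.04),.045,.066,100))
print('block');show(rects(c,(.54,.65,-.26,-.0),.12,.155,100))
c=viewer.capture("top"); print('jaws');show(rects(c,(.54,.65,-.26,-.04),.045,.066,30))
print('block');show(rects(c,(.54,.65,-.26,-.0),.12,.155,30))
c=viewer.capture("scene");print('jaws');show(rects(c,(.54,.65,-.26,-.04),.045,.066,30))
print('block');show(rects(c,(.54,.65,-.26,-.0),.12,.155,30))
crop(c,240,130,400,250,5,"pics/g_s.png")
```

```text
9.9 [ 0.58913624 -0.1336799   0.1082993 ] [-0.00156076  0.70250958  0.71167186 -0.00100253] [ 0.45934393  0.98858886 -6.48457034] 49.76051434145212
jaws
ctr [590.7 -67.8] long-axis yaw deg -0.1 size [67.9 18. ] 3479 z 59.4
block
ctr [ 589.3 -118.4] long-axis yaw deg -88.8 size [77.6 72.5] 22810 z 138.0
ctr [ 590.3 -183.9] long-axis yaw deg 0.8 size [48.2  9.9] 1480 z 137.8
jaws
ctr [591.5 -66.1] long-axis yaw deg 1.3 size [67.5 17.5] 136 z 59.2
block
ctr [590.6 -88.6] long-axis yaw deg -1.4 size [49.2 21.8] 141 z 138.9
jaws
ctr [594.5 -66.7] long-axis yaw deg 2.1 size [70.1 19.7] 105 z 57.9
block
ctr [ 594.5 -110.5] long-axis yaw deg 4.5 size [74.7 66.5] 299 z 137.8
```

View pics/g_w.png

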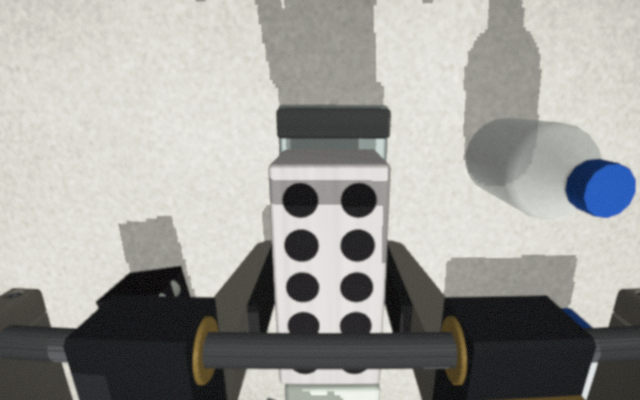

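View pics/g_s.png

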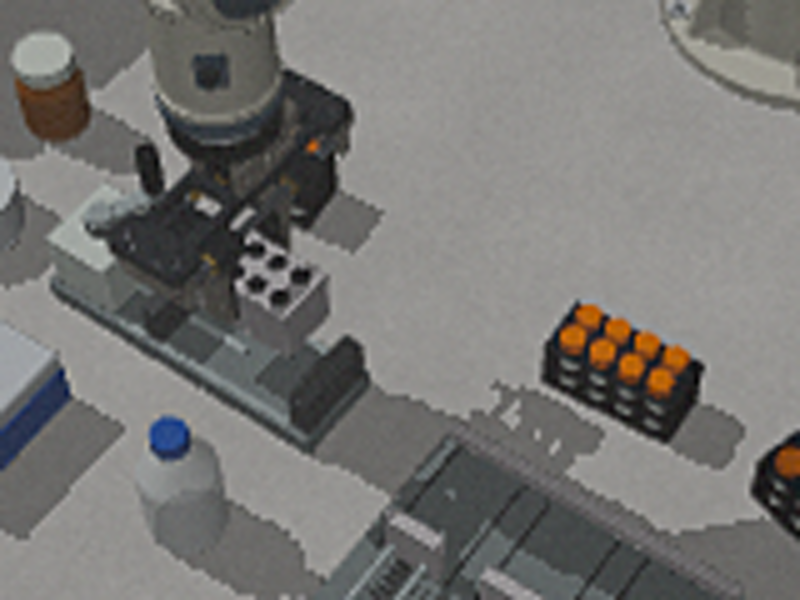

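Request:
{"api": "apply_moves", "payload": {
  "steps": [
    [0.03, 0.001, 0, -0.03, 0, 0, 0],
    [0.03, 0.001, 0, -0.05, 0, 0, 0],
    [0.03, 0.001, 0, -0.06, 0, 0, 0],
    [0.03, 0.001, 0, -0.0695, 0, 0, 0],
    [0.03, 0.001, 0, -0.0695, 0, 0, 0],
    [0.03, 0.001, 0, -0.0695, 0, 0, 0]
  ]
}}

```text
time_s: 10.65
ee_pos: [0.5929, -0.1343, 0.0407]
ee_rot: [0.0, 0.703, 0.712, 0.0]
force: [-0.0, 0.0, -6.4]
grip_width: 0.54
```

Request:
{"api": "apply_moves", "payload": {
  "steps": [
    [0.03, 0, 0, -0.001, 0, 0, 0],
    [0.08, 0, 0, -0.001, 0, 0, 0],
    [0.08, 0, 0, -0.001, 0, 0, 0],
    [0.08, 0, 0, -0.001, 0, 0, 0],
    [0.08, 0, 0, 0.04, 0, 0, 0],
    [0.08, 0, 0, 0.08, 0, 0, 0],
    [0.08, 0, -0.05, 0.13, 0, 0, 0],
    [0.08, 0, -0.07, 0.16, 0, 0, 0],
    [0.08, 0, -0.07, 0.16, 0, 0, 0],
    [0.08, 0, -0.07, 0.16, 0, 0, 0]
  ]
}}

```text
time_s: 11.65
ee_pos: [0.5932, -0.2052, 0.2016]
ee_rot: [0.001, 0.703, 0.711, 0.001]
force: [0.2, 0.7, -0.8]
grip_width: 0.868
```

Run:
```python
from fit import *
s=readout.observe(); print(s["time_s"],s["ee_pos"],s["ee_rot"],s["force"],s["grip_width"]*92)
c=viewer.capture("wrist"); cv2.imwrite("pics/i_w.png",c["pixels"][:,:,::-1])
print('jaws');show(rects(c,(.54,.65,-.26,-.04),.05,.064,100))
print('block');show(rects(c,(.54,.65,-.26,-.0),.065,.08,100))
print("knob"); show(rects(c,(.5,.68,-.38,-.02),.12,.15,5))
```

```text
11.65 [ 0.59316296 -0.20519106  0.2016469 ] [0.00144227 0.70315148 0.71103823 0.00074746] [ 0.21263562  0.72545411 -0.81317384] 79.85934122152358
jaws
ctr [591.1 -68.1] long-axis yaw deg 0.7 size [67.6 17.6] 2060 z 59.4
ctr [ 592.6 -209.7] long-axis yaw deg 0.6 size [68.1 15.6] 1430 z 59.8
ctr [ 593.1 -252.4] long-axis yaw deg 0.8 size [66.2  1.7] 391 z 57.1
block
ctr [ 593.7 -134.9] long-axis yaw deg -89.1 size [106.5  48.8] 8005 z 69.6
ctr [ 593.  -255.7] long-axis yaw deg 0.4 size [66.9  8.1] 889 z 73.6
knob
ctr [ 551.5 -263.8] long-axis yaw deg -27.3 size [16.7 15. ] 502 z 132.5
```

View pics/i_w.png

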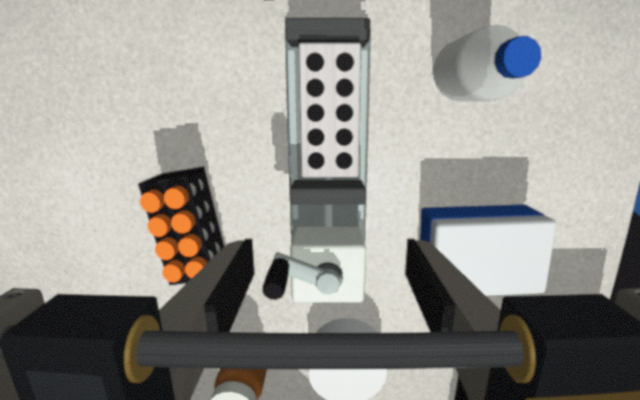

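Run:
```python
import numpy as np
f0=np.radians(156.6)
for d in list(range(-20,-300,-20)):
    f=f0+np.radians(d); print(d,np.round(.045*(np.cos(f)-np.cos(f0)),3),np.round(.045*(np.sin(f)-np.sin(f0)),3))
```

```text
-20 0.009 0.013
-40 0.021 0.022
-60 0.036 0.027
-80 0.052 0.026
-100 0.066 0.02
-120 0.077 0.009
-140 0.084 -0.005
-160 0.086 -0.021
-180 0.083 -0.036
-200 0.074 -0.049
-220 0.061 -0.058
-240 0.046 -0.063
-260 0.031 -0.062
-280 0.017 -0.055
```

Request:
{"api": "apply_moves", "payload": {
  "steps": [
    [0.06, -0.041, -0.0585, -0.01, 0, 0, 0],
    [0.06, -0.041, -0.0585, -0.03, 0, 0, 0],
    [0.06, -0.041, -0.0585, -0.06, 0, 0, 0],
    [0.06, -0.041, -0.0585, -0.09, 0, 0, 0],
    [0.06, -0.041, -0.0585, -0.1015, 0, 0, 0],
    [0.06, -0.041, -0.0585, -0.1015, 0, 0, 0],
    [0, -0.041, -0.0585, -0.1015, 0, 0, 0],
    [0, -0.041, -0.0585, -0.1015, 0, 0, 0],
    [0, -0.041, -0.0585, -0.1015, 0, 0, 0],
    [0, -0.041, -0.0585, -0.1015, 0, 0, 0],
    [0, -0.041, -0.0585, -0.1015, 0, 0, 0],
    [0, -0.041, -0.0585, -0.1015, 0, 0, 0],
    [0, -0.041, -0.0585, -0.1015, 0, 0, 0]
  ]
}}

```text
time_s: 13.0
ee_pos: [0.5511, -0.2627, 0.0989]
ee_rot: [-0.0, 0.703, 0.712, -0.0]
force: [-3.8, 0.7, 5.8]
grip_width: 0.179
```

Request:
{"api": "apply_moves", "payload": {
  "steps": [
    [0, 0.009, 0.013, 0, 0, 0, 0],
    [0, 0.021, 0.022, 0, 0, 0, 0],
    [0, 0.036, 0.027, 0, 0, 0, 0],
    [0, 0.052, 0.026, 0, 0, 0, 0],
    [0, 0.066, 0.02, 0, 0, 0, 0],
    [0, 0.077, 0.009, 0, 0, 0, 0],
    [0, 0.084, -0.005, 0, 0, 0, 0],
    [0, 0.086, -0.021, 0, 0, 0, 0],
    [0, 0.083, -0.036, 0, 0, 0, 0]
  ]
}}

```text
time_s: 13.9
ee_pos: [0.634, -0.2985, 0.0987]
ee_rot: [-0.001, 0.703, 0.712, 0.0]
force: [-9.1, 7.4, 9.5]
grip_width: 0.177
```

Run:
```python
from fit import *
s=readout.observe(); print(s["time_s"],s["ee_pos"],s["force"],s["moment"],s["grip_width"]*92)
c=viewer.capture("wrist"); cv2.imwrite("pics/j_w.png",c["pixels"][:,:,::-1])
print('jaws');show(rects(c,(.54,.65,-.26,-.04),.05,.064,100))
print('block');show(rects(c,(.54,.65,-.26,-.0),.065,.08,100))
```

```text
13.9 [ 0.63403616 -0.29853603  0.09872295] [-9.13056617  7.39592586  9.48805953] [ 1.28382509  1.59590407 -0.06645158] 16.274553815356263
jaws
ctr [ 592.5 -196.4] long-axis yaw deg 10.2 size [67.3 25.7] 4022 z 59.8
ctr [ 595.3 -252.1] long-axis yaw deg -2.0 size [64.6  2.7] 361 z 57.8
block
ctr [ 594.3 -179.2] long-axis yaw deg 0.6 size [48.5 20. ] 3996 z 69.5
ctr [ 593.6 -255.8] long-axis yaw deg 0.3 size [67.1  8.1] 2047 z 73.8
```

View pics/j_w.png

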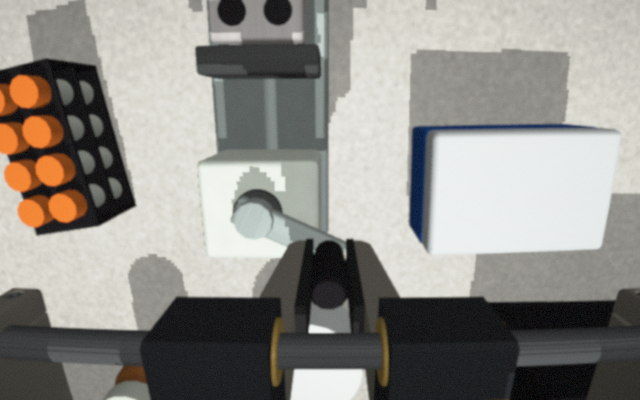

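Run:
```python
import numpy as np
f0=np.radians(-23.4)
for d in list(range(-10,-121,-10)):
    f=f0+np.radians(d); print(d,np.round(.045*(np.cos(f)-np.cos(f0)),3),np.round(.045*(np.sin(f)-np.sin(f0)),3), "tan",np.round([np.sin(f),-np.cos(f)],2))
```

```text
-10 -0.004 -0.007 tan [-0.55 -0.83]
-20 -0.009 -0.013 tan [-0.69 -0.73]
-30 -0.014 -0.018 tan [-0.8 -0.6]
-40 -0.021 -0.022 tan [-0.89 -0.45]
-50 -0.028 -0.025 tan [-0.96 -0.29]
-60 -0.036 -0.027 tan [-0.99 -0.11]
-70 -0.044 -0.027 tan [-1.    0.06]
-80 -0.052 -0.026 tan [-0.97  0.23]
-90 -0.059 -0.023 tan [-0.92  0.4 ]
-100 -0.066 -0.02 tan [-0.83  0.55]
-110 -0.072 -0.015 tan [-0.73  0.69]
-120 -0.077 -0.009 tan [-0.6  0.8]
```

Request:
{"api": "apply_moves", "payload": {
  "steps": [
    [0, -0.004, -0.007, 0, 0, 0, 0],
    [0, -0.009, -0.013, 0, 0, 0, 0]
  ]
}}

```text
time_s: 14.15
ee_pos: [0.6251, -0.3113, 0.0989]
ee_rot: [-0.001, 0.703, 0.711, 0.0]
force: [-3.3, 6.5, 7.2]
grip_width: 0.181
```

Request:
{"api": "apply_moves", "payload": {
  "steps": [
    [0, -0.005, -0.005, 0, 0, 0, 0],
    [0, -0.012, -0.009, 0, 0, 0, 0]
  ]
}}

```text
time_s: 14.35
ee_pos: [0.614, -0.3196, 0.0989]
ee_rot: [-0.0, 0.703, 0.711, 0.001]
force: [7.8, 12.4, 3.1]
grip_width: 0.186
```

Request:
{"api": "apply_moves", "payload": {
  "steps": [
    [0, -0.007, -0.003, 0, 0, 0, 0],
    [0, -0.007, -0.003, 0, 0, 0, 0]
  ]
}}

```text
time_s: 14.55
ee_pos: [0.6096, -0.3216, 0.0991]
ee_rot: [0.001, 0.703, 0.711, 0.004]
force: [12.9, 13.8, -1.5]
grip_width: 0.181
```

Request:
{"api": "apply_moves", "payload": {
  "steps": [
    [0.06, 0, 0, 0, 0, 0, 0],
    [0.06, 0, 0, 0, 0, 0, 0],
    [0.06, 0, 0, 0, 0, 0, 0],
    [0.06, 0, 0, 0.04, 0, 0, 0],
    [0.0919, 0, 0, 0.08, 0, 0, 0],
    [0.0919, 0, 0.04, 0.11, 0, 0, 0],
    [0.0919, 0, 0.08, 0.12, 0, 0, 0],
    [0.0919, 0, 0.1, 0.12, 0, 0, 0],
    [0.0919, 0, 0.1, 0.12, 0, 0, 0]
  ]
}}

```text
time_s: 15.45
ee_pos: [0.6061, -0.2217, 0.2183]
ee_rot: [-0.0, 0.702, 0.712, -0.0]
force: [-0.2, -0.6, -0.1]
grip_width: 0.943
```

Run:
```python
from fit import *
s=readout.observe(); print(s["time_s"],s["ee_pos"],s["ee_rot"],s["force"],s["grip_width"]*92)
c=viewer.capture("wrist"); cv2.imwrite("pics/k_w.png",c["pixels"][:,:,::-1])
print('jaws');show(rects(c,(.54,.65,-.26,-.04),.05,.064,100))
print('block');show(rects(c,(.54,.65,-.26,-.0),.065,.08,100))
print("knob"); show(rects(c,(.5,.68,-.38,-.02),.12,.15,5))
print("rack");show(rects(c,(.33,.53,-.42,.4),.042,.075))
print("top");c=viewer.capture("top"); show(rects(c,(.35,.53,-.36,.4),.042,.075,50))
```

```text
15.45 [ 0.60607273 -0.2216691   0.21831102] [-3.42673731e-04  7.01707870e-01  7.12464693e-01 -9.71297823e-05] [-0.21406334 -0.56333476 -0.08249015] 86.79061567986604
jaws
ctr [591.1 -68.1] long-axis yaw deg 0.7 size [68.3 17.5] 1662 z 59.4
ctr [ 592.6 -194.8] long-axis yaw deg 0.8 size [68.9 15.3] 1227 z 59.9
ctr [ 593.4 -252.5] long-axis yaw deg 0.8 size [66.5  1.9] 287 z 57.6
block
ctr [ 593.8 -131.6] long-axis yaw deg -89.3 size [106.9  49.1] 7552 z 69.6
ctr [ 593.1 -255.8] long-axis yaw deg 0.3 size [67.1  8.2] 787 z 73.7
knob
ctr [ 617.1 -318.7] long-axis yaw deg 21.5 size [17.1 15.6] 450 z 132.5
rack
ctr [ 445.6 -250.6] long-axis yaw deg -80.1 size [107.3  48.2] 5105 z 54.7
top
ctr [454.  287.9] long-axis yaw deg 75.5 size [106.8  49. ] 562 z 53.2
ctr [ 442.3 -227.3] long-axis yaw deg -80.6 size [63.6 48.8] 285 z 51.9
ctr [444.4 100.7] long-axis yaw deg -85.6 size [107.3  48.8] 572 z 52.5
```

View pics/k_w.png

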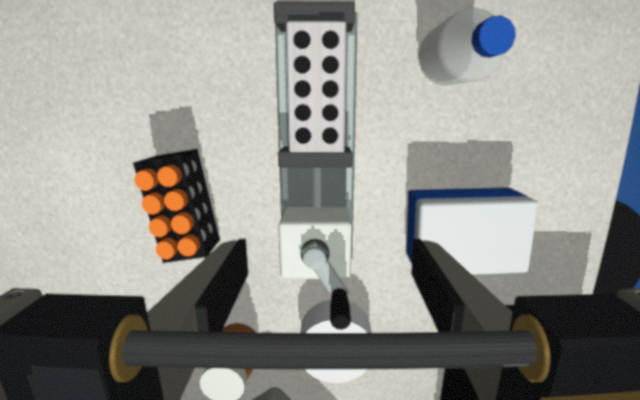

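Request:
{"api": "apply_moves", "payload": {
  "steps": [
    [0.0919, 0.01, 0.29, 0.08, 0, 0, 0],
    [0.0919, 0.01, 0.29, 0.08, 0, 0, 0],
    [0.0919, 0.01, 0.29, 0.08, 0, 0, 0],
    [0.0919, 0.01, 0.29, 0.08, 0, 0, 0],
    [0.0919, 0.01, 0.29, 0.08, 0, 0, 0],
    [0.0919, 0.01, 0.29, 0.08, 0, 0, 0],
    [0.0919, 0.01, 0.29, 0.08, 0, 0, 0],
    [0.0919, 0.01, 0.29, 0.08, 0, 0, 0]
  ]
}}

```text
time_s: 16.35
ee_pos: [0.6168, 0.066, 0.2977]
ee_rot: [0.0, 0.702, 0.712, -0.001]
force: [0.8, -0.2, -0.4]
grip_width: 1.001
```

Run:
```python
from fit import *
s=readout.observe(); print(s["time_s"],s["ee_pos"],s["force"])
c=viewer.capture("wrist"); cv2.imwrite("pics/l_w.png",c["pixels"][:,:,::-1]); np.savez("l_w.npz",**c)
print("shaker"); show(rects(c,(.5,.8,-.01,.32),.012,.08,3000))
print("plates"); show(rects(c,(.55,.8,-.01,.32),.06,.08,100))
print("front rail"); show(rects(c,(.5,.6,-.01,.32),.030,.042,100))
print("far rail"); show(rects(c,(.6,.8,-.01,.32),.044,.054,100))
print("block"); show(rects(c,(.54,.65,-.26,-.0),.065,.08,100))
print("rackB/A");show(rects(c,(.33,.53,-.12,.4),.042,.075))
```

```text
16.35 [0.6167702  0.06598128 0.29773105] [ 0.81124342 -0.22536094 -0.41267081]
shaker
ctr [651.1 143.1] long-axis yaw deg -88.6 size [230.8 193.2] 33536 z 20.0
plates
ctr [658.5 228.4] long-axis yaw deg -87.4 size [38.5 12.5] 534 z 69.2
ctr [660.3 150.3] long-axis yaw deg -85.4 size [44.1 12.6] 497 z 69.2
ctr [662.9  68.1] long-axis yaw deg -89.4 size [45.4 12.5] 465 z 69.2
front rail
ctr [558.6 140.9] long-axis yaw deg -88.5 size [226.2  10.3] 1749 z 35.2
far rail
ctr [743.8 143.4] long-axis yaw deg -88.6 size [221.4  12.2] 2239 z 49.4
block
ctr [ 593.6 -112. ] long-axis yaw deg -89.6 size [69.5 48.8] 1889 z 69.5
ctr [ 593.9 -253.7] long-axis yaw deg 1.9 size [68.5  7. ] 392 z 71.4
rackB/A
ctr [442.4 241.9] long-axis yaw deg -5.1 size [50.4 23.2] 923 z 49.9
ctr [444.2  99.2] long-axis yaw deg -85.2 size [107.4  48.4] 3907 z 53.8
```

View pics/l_w.png

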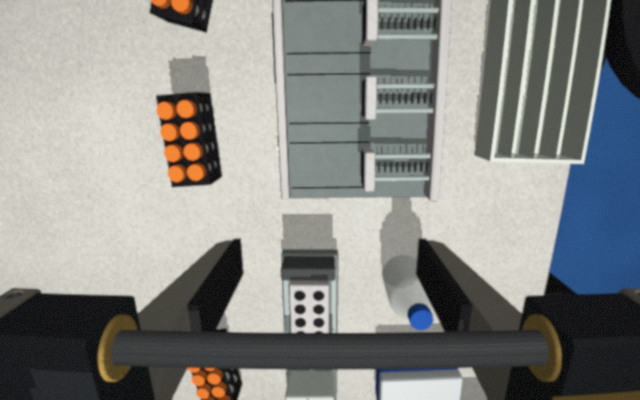

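Request:
{"api": "apply_moves", "payload": {
  "steps": [
    [0.0919, -0.05, 0.01, -0.02, 0, 0, 3.8],
    [0.0919, -0.1, 0.02, -0.04, 0, 0, 3.8],
    [0.0919, -0.14, 0.03, -0.08, 0, 0, 3.8],
    [0.0919, -0.172, 0.0335, -0.12, 0, 0, 3.8],
    [0.0919, -0.172, 0.0335, -0.16, 0, 0, 3.8],
    [0.0919, -0.172, 0.0335, -0.2, 0, 0, 3.8],
    [0.0919, -0.172, 0.0335, -0.23, 0, 0, 3.8],
    [0.0919, -0.172, 0.0335, -0.26, 0, 0, 3.8],
    [0.0919, -0.172, 0.0335, -0.276, 0, 0, 3.8],
    [0.0919, -0.172, 0.0335, -0.286, 0, 0, 3.8],
    [0.0919, -0.172, 0.0335, -0.286, 0, 0, 3.8],
    [0.03, -0.172, 0.0335, -0.286, 0, 0, 3.8],
    [0.03, -0.172, 0.0335, -0.286, 0, 0, 3.8],
    [0.03, -0.172, 0.0335, -0.286, 0, 0, 3.8],
    [0.03, -0.172, 0.0335, -0.286, 0, 0, 3.8],
    [0.03, -0.172, 0.0335, -0.286, 0, 0, 3.8],
    [0.03, -0.172, 0.0335, -0.286, 0, 0, 3.8]
  ]
}}

```text
time_s: 18.1
ee_pos: [0.4443, 0.0999, 0.0128]
ee_rot: [-0.0, 0.678, 0.735, -0.0]
force: [-1.4, -0.1, 5.3]
grip_width: 0.54
```

Request:
{"api": "apply_moves", "payload": {
  "steps": [
    [0.03, 0, 0, 0.03, 0, 0, 0],
    [0.03, 0, 0, 0.07, 0, 0, 8],
    [0.03, 0, 0, 0.1, 0, 0, 16],
    [0.03, 0.01, 0.01, 0.1, 0, 0, 24],
    [0.03, 0.03, 0.02, 0.1, 0, 0, 32],
    [0.03, 0.05, 0.03, 0.1, 0, 0, 40],
    [0.03, 0.07, 0.04, 0.1, 0, 0, 48],
    [0.03, 0.09, 0.05, 0.1, 0, 0, 56],
    [0.03, 0.11, 0.051, 0.1, 0, 0, 64],
    [0.03, 0.13, 0.051, 0.1, 0, 0, 72],
    [0.03, 0.1385, 0.051, 0.09, 0, 0, 80],
    [0.03, 0.1385, 0.051, 0.08, 0, 0, 86.8],
    [0.03, 0.1385, 0.051, 0.08, 0, 0, 86.8],
    [0.03, 0.1385, 0.051, 0.08, 0, 0, 86.8]
  ]
}}

```text
time_s: 19.5
ee_pos: [0.5823, 0.1508, 0.0922]
ee_rot: [-0.001, -0.01, 1.0, -0.0]
force: [-0.1, 0.4, -2.0]
grip_width: 0.545
```

Run:
```python
from fit import *
s=readout.observe(); print(s["time_s"],s["ee_pos"],s["ee_rot"],s["force"],s["grip_width"]*92,s["joints"])
c=viewer.capture("wrist"); cv2.imwrite("pics/m_w.png",c["pixels"][:,:,::-1]); np.savez("m_w.npz",**c)
print("rack"); show(rects(c,(.5,.65,.08,.22),.115,.15,100))
print("plates"); show(rects(c,(.55,.8,-.01,.32),.06,.078,100))
c=viewer.capture("top"); print("rack"); show(rects(c,(.5,.65,.08,.22),.115,.15,20)); cv2.imwrite("pics/m_t.png",c["pixels"][:,:,::-1])
print("racks");show(rects(c,(.35,.53,-.36,.4),.042,.075,50));
```

```text
19.5 [0.58230909 0.15078055 0.09221132] [-6.59182104e-04 -9.93588532e-03  9.99950408e-01 -1.56985883e-04] [-0.10519481  0.41043482 -1.98695352] 50.13784247023102 [ 2.50871304e-01  4.56459463e-01  1.78297429e+00  1.23148487e-05
  9.03514098e-01 -1.33980475e+00]
rack
ctr [562.6 150.6] long-axis yaw deg -89.4 size [75.5 67.6] 24534 z 135.1
ctr [625.3 151.9] long-axis yaw deg -89.8 size [48.5 25.2] 3036 z 139.7
plates
rack
ctr [563.7 159.5] long-axis yaw deg 88.8 size [32.6  6.4] 22 z 131.6
racks
ctr [461.8 318.2] long-axis yaw deg -16.4 size [48.3 46.1] 174 z 52.9
ctr [ 446.  -249.2] long-axis yaw deg -80.5 size [107.1  49. ] 555 z 52.5
```

View pics/m_w.png

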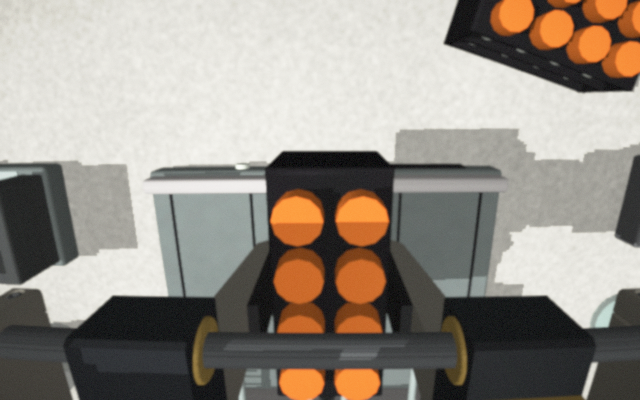

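Request:
{"api": "apply_moves", "payload": {
  "steps": [
    [0.03, 0, 0, -0.02, 0, 0, 0],
    [0.03, 0, 0, -0.039, 0, 0, 0],
    [0.03, 0, 0, -0.039, 0, 0, 0],
    [0.03, 0.01, 0, -0.039, 0, 0, 0],
    [0.03, 0.018, 0, -0.039, 0, 0, 0],
    [0.03, 0.025, 0.0005, -0.039, 0, 0, 0],
    [0.03, 0.032, 0.001, -0.039, 0, 0, 0],
    [0.03, 0.039, 0.001, -0.039, 0, 0, 0],
    [0.03, 0.039, 0.001, -0.039, 0, 0, 0],
    [0.03, 0.039, 0.001, -0.039, 0, 0, 0]
  ]
}}

```text
time_s: 20.6
ee_pos: [0.6209, 0.1517, 0.054]
ee_rot: [-0.002, -0.011, 1.0, -0.0]
force: [-8.7, -0.2, 0.3]
grip_width: 0.541
```

Run:
```python
from fit import *
s=readout.observe(); print(s["time_s"],s["ee_pos"],s["ee_rot"],s["force"],s["grip_width"]*92)
c=viewer.capture("wrist"); cv2.imwrite("pics/n_w.png",c["pixels"][:,:,::-1]); np.savez("n_w.npz",**c)
print("rack far"); show(rects(c,(.6,.7,.12,.18),.085,.115,100)); 
print("rack near"); show(rects(c,(.54,.61,.12,.18),.085,.115,100)); 
print("frontrail"); show(rects(c,(.5,.58,-.01,.32),.030,.039,100))
```

```text
20.6 [0.62090599 0.15174808 0.05404211] [-1.61477154e-03 -1.14077936e-02  9.99933614e-01 -1.48283237e-04] [-8.65584612 -0.16934166  0.25003292] 49.79151744376882
rack far
ctr [619.1 150.3] long-axis yaw deg -88.7 size [57.4 37.5] 12063 z 100.3
ctr [664.  152.9] long-axis yaw deg -88.7 size [48.5 24.8] 3025 z 101.4
rack near
ctr [588.5 151.2] long-axis yaw deg -88.6 size [48.5 42. ] 14203 z 93.2
frontrail
ctr [557.8 147.5] long-axis yaw deg -88.6 size [238.5   9.9] 8617 z 35.3
```

View pics/n_w.png

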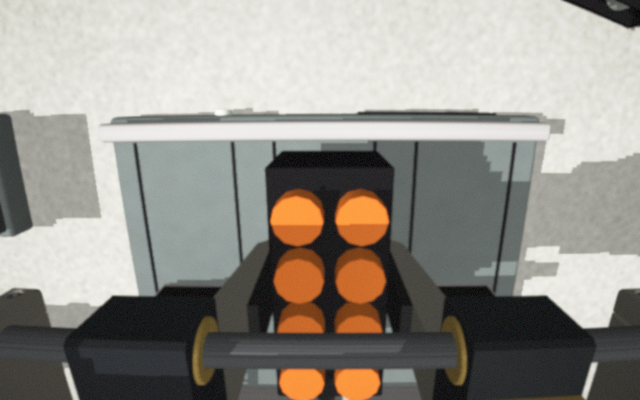

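Run:
```python
from fit import *
c=load("n_w.npz")
crop(c,110,120,550,230,1.8,"pics/n_c.png")
print(ray(c,[(135,145),(233,145),(415,145),(519,145),(147,250),(238,210),(414,210),(507,250)],0.02))
```

```text
[[0.56897823 0.03681658 0.02      ]
 [0.56821098 0.09508628 0.02      ]
 [0.56589598 0.20000678 0.02      ]
 [0.56397985 0.26158164 0.02      ]
 [0.63536476 0.0361871  0.02      ]
 [0.60736593 0.09620133 0.02      ]
 [0.60497025 0.20277491 0.02      ]
 [0.63018834 0.26494202 0.02      ]]
```

View pics/n_c.png

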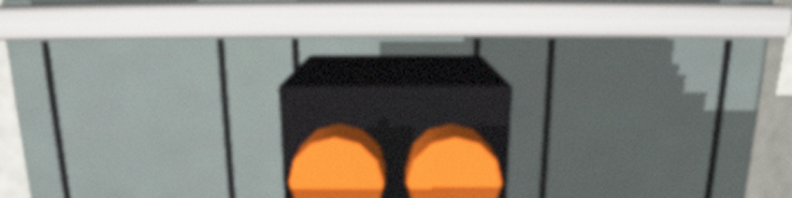

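Request:
{"api": "apply_moves", "payload": {
  "steps": [
    [0.03, 0, -0.001, -0.008, 0, 0, 0],
    [0.03, 0, -0.0015, -0.014, 0, 0, 0],
    [0.03, 0, -0.0015, -0.0205, 0, 0, 0],
    [0.03, 0, -0.0015, -0.0205, 0, 0, 0],
    [0.03, 0, -0.0015, -0.0205, 0, 0, 0]
  ]
}}

```text
time_s: 21.15
ee_pos: [0.6201, 0.1502, 0.0329]
ee_rot: [-0.002, -0.011, 1.0, -0.0]
force: [-7.8, 0.4, -3.0]
grip_width: 0.544
```

Request:
{"api": "apply_moves", "payload": {
  "steps": [
    [0.03, -0.002, 0, -0.001, 0, 0, 0],
    [0.068, -0.002, 0, -0.001, 0, 0, 0],
    [0.068, -0.002, 0, -0.001, 0, 0, 0],
    [0.068, -0.002, 0, -0.001, 0, 0, 0],
    [0.068, -0.002, 0, 0.03, 0, 0, 0],
    [0.068, -0.002, 0, 0.07, 0, 0, 0],
    [0.0919, -0.03, 0, 0.12, 0, 0, 0],
    [0.0919, -0.06, 0, 0.16, 0, 0, 0],
    [0.0919, -0.06, 0, 0.16, 0, 0, 0],
    [0.0919, -0.06, 0, 0.16, 0, 0, 0]
  ]
}}

```text
time_s: 22.15
ee_pos: [0.5628, 0.1507, 0.1951]
ee_rot: [0.002, -0.012, 1.0, 0.0]
force: [0.1, 0.9, -0.3]
grip_width: 0.998
```

Run:
```python
from fit import *
s=readout.observe(); print(s["time_s"],s["ee_pos"],s["ee_rot"],s["force"],s["grip_width"]*92)
c=viewer.capture("wrist"); cv2.imwrite("pics/o_w.png",c["pixels"][:,:,::-1]); np.savez("o_w.npz",**c)
print("in bay"); show(rects(c,(.54,.655,-.01,.32),.062,.09,100)); 
print("rack A"); show(rects(c,(.35,.55,.2,.4),.042,.075,100)); 
c=viewer.capture("scene"); crop(c,270,160,450,295,4,"pics/o_s.png")
```

```text
22.15 [0.56276133 0.15071707 0.19511803] [ 2.01111624e-03 -1.18217593e-02  9.99927979e-01  4.88393909e-04] [ 0.14654853  0.86510357 -0.28756851] 91.78544707112505
in bay
ctr [608.4 150. ] long-axis yaw deg 2.6 size [90.9 48.7] 5612 z 75.0
ctr [653.1 224.7] long-axis yaw deg -89.5 size [32.1  3.5] 234 z 67.3
rack A
ctr [453.5 285.9] long-axis yaw deg 75.2 size [108.3  48.8] 7681 z 55.1
```

View pics/o_w.png

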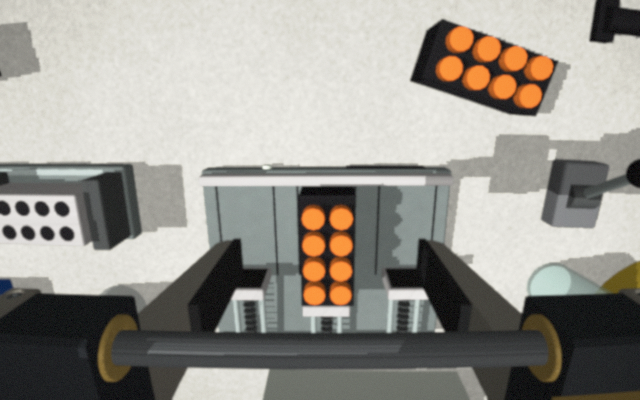

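View pics/o_s.png

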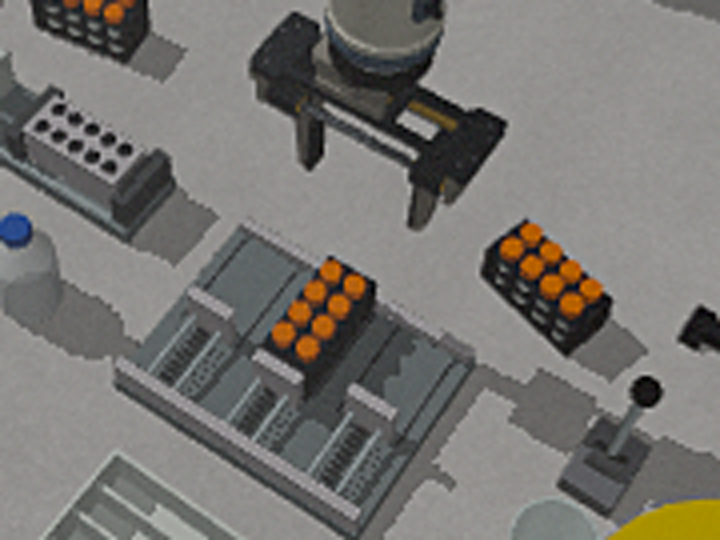

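Request:
{"api": "apply_moves", "payload": {
  "steps": [
    [0.0919, -0.01, 0.01, 0, 0, 0, 8],
    [0.0919, -0.03, 0.03, 0, 0, 0, 16],
    [0.0919, -0.05, 0.06, 0, 0, 0, 24],
    [0.0919, -0.07, 0.09, 0, 0, 0, 32],
    [0.0919, -0.09, 0.11, 0, 0, 0, 40],
    [0.0919, -0.108, 0.136, 0, 0, 0, 48],
    [0.0919, -0.108, 0.136, -0.02, 0, 0, 56],
    [0.0919, -0.108, 0.136, -0.05, 0, 0, 64],
    [0.0919, -0.108, 0.136, -0.08, 0, 0, 72],
    [0.0919, -0.108, 0.136, -0.09, 0, 0, 74],
    [0.0919, -0.108, 0.136, -0.09, 0, 0, 74]
  ]
}}

```text
time_s: 23.35
ee_pos: [0.4526, 0.2853, 0.0995]
ee_rot: [-0.003, -0.611, 0.791, 0.0]
force: [0.4, -0.5, -0.0]
grip_width: 1.002
```

Run:
```python
from fit import *
s=readout.observe(); print(s["time_s"],s["ee_pos"],s["ee_rot"],s["joints"])
c=viewer.capture("wrist"); cv2.imwrite("pics/p_w.png",c["pixels"][:,:,::-1])
print("rack A"); show(rects(c,(.35,.55,.2,.4),.042,.075,100)); 
c=viewer.capture("top"); print("racks");show(rects(c,(.35,.53,-.36,.4),.042,.075,50));
print("in bay"); show(rects(c,(.54,.69,-.01,.32),.05,.09,50));
```

```text
23.35 [0.45255134 0.28529711 0.09950944] [-3.02001279e-03 -6.11163379e-01  7.91498660e-01  2.74552469e-04] [ 5.59712158e-01  3.60712756e-01  1.92030269e+00 -5.69688652e-05
  8.66641998e-01 -2.32611344e+00]
rack A
ctr [452.8 285.8] long-axis yaw deg 74.6 size [107.5  48.8] 11888 z 54.8
racks
ctr [ 446.  -249.2] long-axis yaw deg -79.6 size [107.2  49.1] 556 z 53.0
ctr [448.1 265.5] long-axis yaw deg 74.3 size [61.  48.8] 313 z 53.3
in bay
ctr [623.9 152. ] long-axis yaw deg 2.6 size [119.3  49.3] 632 z 72.7
ctr [664.   69.8] long-axis yaw deg -88.3 size [41.2 13.1] 77 z 69.2
ctr [660.  233.8] long-axis yaw deg -89.0 size [44.6 13.7] 85 z 69.1
```

View pics/p_w.png

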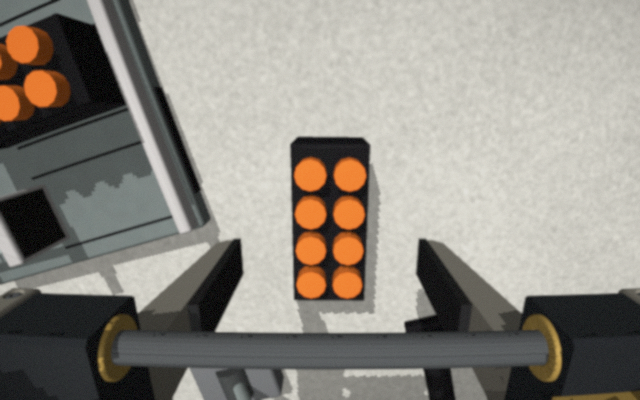

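Request:
{"api": "apply_moves", "payload": {
  "steps": [
    [0.0919, -0.0005, 0, -0.03, 0, 0, 0],
    [0.0919, -0.0005, 0, -0.06, 0, 0, 0],
    [0.0919, -0.0005, 0, -0.08, 0, 0, 0],
    [0.0919, -0.0005, 0, -0.0905, 0, 0, 0],
    [0.0919, -0.0005, 0, -0.0905, 0, 0, 0],
    [0.03, -0.0005, 0, -0.0905, 0, 0, 0],
    [0.03, -0.0005, 0, -0.0905, 0, 0, 0],
    [0.03, -0.0005, 0, -0.0905, 0, 0, 0],
    [0.03, -0.0005, 0, -0.0905, 0, 0, 0],
    [0.03, -0.0005, 0, -0.0905, 0, 0, 0],
    [0.03, -0.0005, 0, -0.0905, 0, 0, 0]
  ]
}}

```text
time_s: 24.55
ee_pos: [0.4534, 0.2865, 0.0129]
ee_rot: [0.0, -0.611, 0.792, 0.0]
force: [-1.3, -0.1, 3.7]
grip_width: 0.543
```

Request:
{"api": "apply_moves", "payload": {
  "steps": [
    [0.03, 0, 0, 0.03, 0, 0, 0],
    [0.03, 0, 0, 0.07, 0, 0, -8],
    [0.03, 0, 0, 0.1, 0, 0, -16],
    [0.03, 0.02, -0.01, 0.1, 0, 0, -24],
    [0.03, 0.04, -0.02, 0.1, 0, 0, -32],
    [0.03, 0.06, -0.03, 0.1, 0, 0, -40],
    [0.03, 0.08, -0.04, 0.1, 0, 0, -48],
    [0.03, 0.1, -0.05, 0.1, 0, 0, -56],
    [0.03, 0.1275, -0.0555, 0.1, 0, 0, -64],
    [0.03, 0.1275, -0.0555, 0.08, 0, 0, -72],
    [0.03, 0.1275, -0.0555, 0.06, 0, 0, -74],
    [0.03, 0.1275, -0.0555, 0.041, 0, 0, -74],
    [0.03, 0.1275, -0.0555, 0.041, 0, 0, -74],
    [0.03, 0.1275, -0.0555, 0.041, 0, 0, -74]
  ]
}}

```text
time_s: 25.95
ee_pos: [0.5805, 0.2307, 0.0533]
ee_rot: [-0.001, -0.012, 1.0, -0.0]
force: [0.3, 0.5, -2.5]
grip_width: 0.538
```

```bash
cat > chk.py <<'E'
from fit import *
import sys
s=readout.observe(); print(s["time_s"],s["ee_pos"],s["ee_rot"],s["force"],s["grip_width"]*92)
c=viewer.capture("wrist"); cv2.imwrite(f"pics/{sys.argv[1]}_w.png",c["pixels"][:,:,::-1])
y=float(sys.argv[2]); z=s["ee_pos"][2]-.0128
print("rack far"); show(rects(c,(.59,.7,y-.03,y+.03),z+.045,z+.075,100)); 
print("rack near"); show(rects(c,(.51,.61,y-.03,y+.03),z+.045,z+.075,100)); 
print("frontrail"); show(rects(c,(.5,.58,-.03,.34),.030,.039,100))
E
python3 chk.py q .231
```

```text
25.95 [0.58051619 0.23073009 0.05334694] [-6.04739813e-04 -1.17715013e-02  9.99930502e-01 -2.40211841e-04] [ 0.29362305  0.45934108 -2.50388539] 49.53172105421975
rack far
ctr [595.3 230.9] long-axis yaw deg -89.8 size [49.3 10.5] 1069 z 99.0
ctr [622.8 231.7] long-axis yaw deg -87.7 size [48.4 23.9] 2833 z 100.8
rack near
ctr [560.3 230.4] long-axis yaw deg 3.4 size [68.4 55.5] 22706 z 97.4
frontrail
ctr [558.6 115.7] long-axis yaw deg -88.8 size [156.3  10.5] 5255 z 35.4
ctr [554.9 267.8] long-axis yaw deg 1.6 size [10.1  4.8] 152 z 35.3
```

View pics/q_w.png

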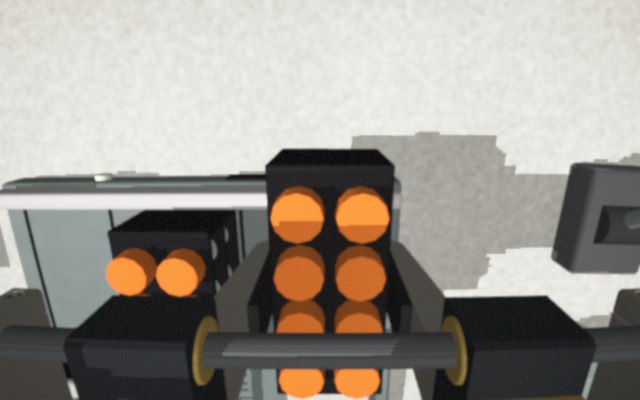

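Request:
{"api": "apply_moves", "payload": {
  "steps": [
    [0.03, 0.01, 0, 0, 0, 0, 0],
    [0.03, 0.018, 0, 0, 0, 0, 0],
    [0.03, 0.025, 0.0005, 0, 0, 0, 0],
    [0.03, 0.032, 0.001, 0, 0, 0, 0],
    [0.03, 0.039, 0.001, 0, 0, 0, 0],
    [0.03, 0.039, 0.001, 0, 0, 0, 0],
    [0.03, 0.039, 0.001, 0, 0, 0, 0]
  ]
}}

```text
time_s: 26.7
ee_pos: [0.6187, 0.2317, 0.0535]
ee_rot: [-0.002, -0.012, 1.0, -0.0]
force: [-9.1, -0.2, 1.1]
grip_width: 0.546
```

```bash
python3 chk.py r .232
```

```text
26.7 [0.61867847 0.23170115 0.05349564] [-1.80642488e-03 -1.16324880e-02  9.99930670e-01 -2.79464172e-04] [-9.08757873 -0.19430816  1.09901382] 50.206011336441605
rack far
ctr [612.9 231.6] long-axis yaw deg 85.7 size [57.  44.3] 13580 z 99.2
ctr [661.2 232.9] long-axis yaw deg -89.9 size [48.3 23.9] 2821 z 100.9
rack near
ctr [586.9 231.6] long-axis yaw deg -88.9 size [56.7 45.4] 16119 z 96.3
frontrail
ctr [557.6 157.8] long-axis yaw deg -88.6 size [219.3  10.1] 7871 z 35.3
```

View pics/r_w.png

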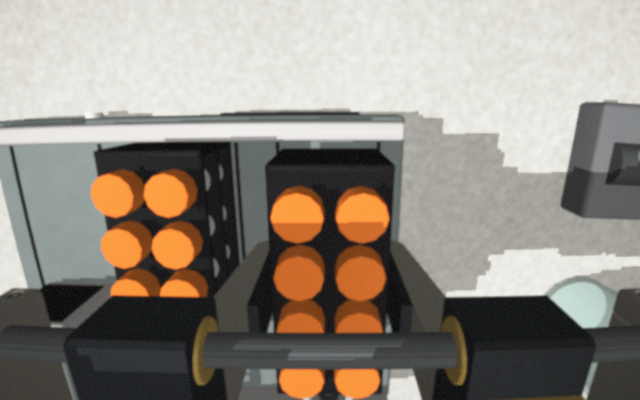

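Request:
{"api": "apply_moves", "payload": {
  "steps": [
    [0.03, 0.001, 0, -0.008, 0, 0, 0],
    [0.03, 0.001, 0, -0.014, 0, 0, 0],
    [0.03, 0.001, 0, -0.0205, 0, 0, 0],
    [0.03, 0.001, 0, -0.0205, 0, 0, 0],
    [0.03, 0.001, 0, -0.0205, 0, 0, 0]
  ]
}}

```text
time_s: 27.25
ee_pos: [0.6193, 0.2316, 0.0326]
ee_rot: [-0.002, -0.012, 1.0, -0.0]
force: [-7.7, -0.4, -2.5]
grip_width: 0.542
```

Request:
{"api": "apply_moves", "payload": {
  "steps": [
    [0.03, -0.002, 0, -0.001, 0, 0, 0],
    [0.068, -0.002, 0, -0.001, 0, 0, 0],
    [0.068, -0.002, 0, -0.001, 0, 0, 0],
    [0.068, -0.002, 0, -0.001, 0, 0, 0],
    [0.068, -0.002, 0, 0.03, 0, 0, 0],
    [0.068, -0.002, 0, 0.07, 0, 0, 0],
    [0.0919, -0.03, -0.02, 0.12, 0, 0, 0],
    [0.0919, -0.06, -0.06, 0.17, 0, 0, 0],
    [0.0919, -0.06, -0.08, 0.17, 0, 0, 0],
    [0.0919, -0.06, -0.08, 0.17, 0, 0, 0]
  ]
}}

```text
time_s: 28.25
ee_pos: [0.5615, 0.1494, 0.2072]
ee_rot: [0.003, -0.011, 1.0, 0.0]
force: [0.5, 0.9, -1.1]
grip_width: 0.995
```

Run:
```python
from fit import *
s=readout.observe(); print(s["time_s"],s["ee_pos"],s["ee_rot"],s["force"],s["grip_width"]*92)
c=viewer.capture("wrist"); cv2.imwrite("pics/s_w.png",c["pixels"][:,:,::-1])
print("in bay"); show(rects(c,(.54,.7,-.01,.32),.055,.09,100)); 
c=viewer.capture("top"); print("racks");show(rects(c,(.35,.53,-.36,.4),.042,.075,50));
```

```text
28.25 [0.56150563 0.14939338 0.20718264] [ 2.71446151e-03 -1.09163209e-02  9.99936720e-01  1.44726189e-04] [ 0.51487651  0.86382957 -1.06189289] 91.54017422273719
in bay
ctr [622.3 150.5] long-axis yaw deg 1.7 size [118.7  48.8] 6307 z 71.1
ctr [620.8 230.3] long-axis yaw deg 0.1 size [120.   47.5] 5096 z 70.6
ctr [661.5  74.8] long-axis yaw deg -87.4 size [32.2 12.9] 553 z 68.7
racks
ctr [ 446. -249.] long-axis yaw deg -80.5 size [106.5  49. ] 554 z 53.1
```

View pics/s_w.png

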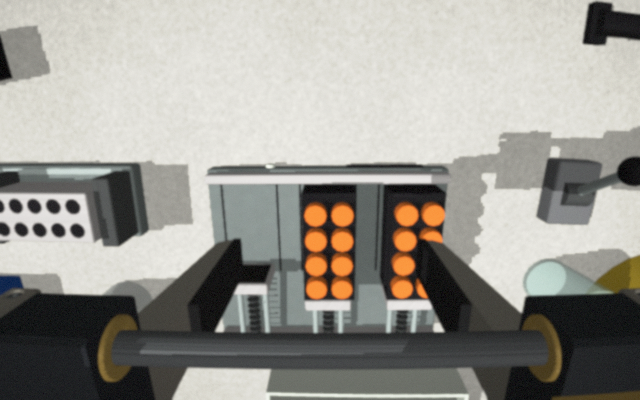

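Request:
{"api": "apply_moves", "payload": {
  "steps": [
    [0.0919, -0.02, -0.04, 0, 0, 0, -8],
    [0.0919, -0.04, -0.08, 0, 0, 0, -16],
    [0.0919, -0.06, -0.12, 0, 0, 0, -24],
    [0.0919, -0.08, -0.16, 0, 0, 0, -32],
    [0.0919, -0.1, -0.2, 0, 0, 0, -40],
    [0.0919, -0.115, -0.24, 0, 0, 0, -48],
    [0.0919, -0.115, -0.29, 0, 0, 0, -56],
    [0.0919, -0.115, -0.34, 0, 0, 0, -64],
    [0.0919, -0.115, -0.38, -0.02, 0, 0, -72],
    [0.0919, -0.115, -0.402, -0.06, 0, 0, -80],
    [0.0919, -0.115, -0.402, -0.1, 0, 0, -82],
    [0.0919, -0.115, -0.402, -0.1, 0, 0, -82],
    [0.0919, -0.115, -0.402, -0.1, 0, 0, -82]
  ]
}}

```text
time_s: 29.65
ee_pos: [0.4459, -0.2494, 0.1024]
ee_rot: [-0.001, 0.646, 0.763, -0.0]
force: [0.2, -0.3, -0.1]
grip_width: 1.004
```

Run:
```python
from fit import *
s=readout.observe(); print(s["time_s"],s["ee_pos"],s["ee_rot"],s["force"],s["grip_width"]*92)
c=viewer.capture("wrist"); cv2.imwrite("pics/t_w.png",c["pixels"][:,:,::-1])
print("rack C"); show(rects(c,(.35,.53,-.36,.4),.042,.075,100)); 
c=viewer.capture("top"); print("racks");show(rects(c,(.35,.53,-.36,.4),.042,.075,50));
print("in bay"); show(rects(c,(.54,.7,-.01,.32),.055,.09,60)); print('block');show(rects(c,(.54,.65,-.26,-.0),.065,.08,100))
crop(c,180,80,500,265,2.5,"pics/t_t.png")
```

```text
29.65 [ 0.44587679 -0.24938022  0.10244076] [-1.46452127e-03  6.46483918e-01  7.62926188e-01 -1.75660040e-04] [ 0.18547973 -0.34344371 -0.13167651] 92.3398291591451
rack C
ctr [ 444.6 -250.3] long-axis yaw deg -81.1 size [107.3  48.8] 11576 z 54.7
racks
ctr [ 442.4 -228.4] long-axis yaw deg -78.9 size [64.7 48.9] 349 z 52.3
in bay
ctr [624.2 152.2] long-axis yaw deg 2.7 size [119.5  48.8] 625 z 72.6
ctr [622. 234.] long-axis yaw deg 1.7 size [119.3  49.8] 632 z 72.7
ctr [664.   69.8] long-axis yaw deg 89.3 size [41.  13.7] 71 z 68.9
block
ctr [ 595.1 -130.1] long-axis yaw deg -88.8 size [107.1  49.1] 551 z 69.9
```

View pics/t_w.png

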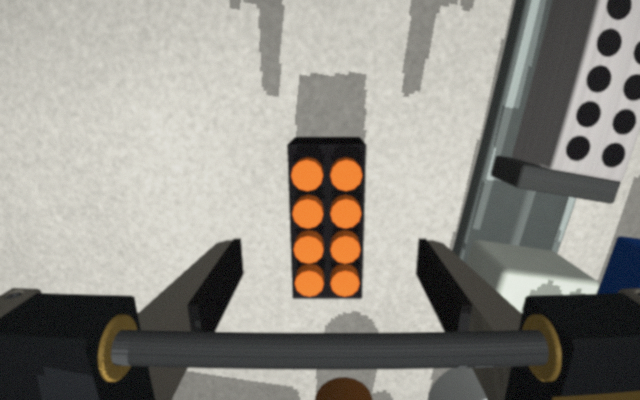

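View pics/t_t.png

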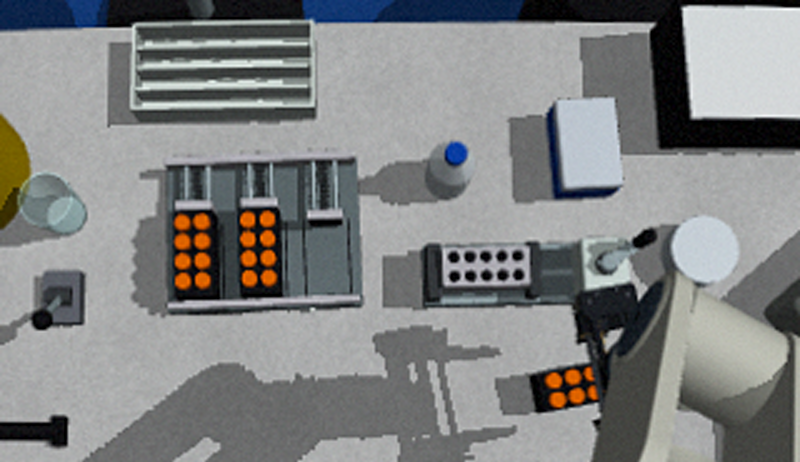

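Request:
{"api": "apply_moves", "payload": {
  "steps": [
    [0.0919, -0.001, 0, -0.03, 0, 0, 0],
    [0.0919, -0.001, 0, -0.06, 0, 0, 0],
    [0.0919, -0.001, 0, -0.08, 0, 0, 0],
    [0.0919, -0.001, 0, -0.0905, 0, 0, 0],
    [0.0919, -0.001, 0, -0.0905, 0, 0, 0],
    [0.03, -0.001, 0, -0.0905, 0, 0, 0],
    [0.03, -0.001, 0, -0.0905, 0, 0, 0],
    [0.03, -0.001, 0, -0.0905, 0, 0, 0],
    [0.03, -0.001, 0, -0.0905, 0, 0, 0],
    [0.03, -0.001, 0, -0.0905, 0, 0, 0],
    [0.03, -0.001, 0, -0.0905, 0, 0, 0]
  ]
}}

```text
time_s: 30.85
ee_pos: [0.4449, -0.2502, 0.0128]
ee_rot: [0.0, 0.647, 0.762, -0.0]
force: [-1.2, 0.1, 3.0]
grip_width: 0.544
```

Request:
{"api": "apply_moves", "payload": {
  "steps": [
    [0.03, 0, 0, 0.03, 0, 0, 0],
    [0.03, 0, 0, 0.07, 0, 0, 0],
    [0.03, 0, 0.03, 0.1, 0, 0, 8],
    [0.03, 0.01, 0.07, 0.11, 0, 0, 16],
    [0.03, 0.02, 0.11, 0.11, 0, 0, 24],
    [0.03, 0.04, 0.15, 0.11, 0, 0, 32],
    [0.03, 0.06, 0.19, 0.11, 0, 0, 40],
    [0.03, 0.08, 0.23, 0.11, 0, 0, 48],
    [0.03, 0.1, 0.27, 0.11, 0, 0, 56],
    [0.03, 0.12, 0.3, 0.11, 0, 0, 64],
    [0.03, 0.14, 0.3175, 0.1, 0, 0, 72],
    [0.03, 0.14, 0.3175, 0.08, 0, 0, 80],
    [0.03, 0.14, 0.3175, 0.06, 0, 0, 82],
    [0.03, 0.14, 0.3175, 0.041, 0, 0, 82],
    [0.03, 0.14, 0.3175, 0.041, 0, 0, 82],
    [0.03, 0.14, 0.3175, 0.041, 0, 0, 82]
  ]
}}

```text
time_s: 32.45
ee_pos: [0.5845, 0.0673, 0.0534]
ee_rot: [-0.001, -0.012, 1.0, -0.0]
force: [0.3, 0.2, -2.3]
grip_width: 0.54
```

```bash
python3 chk.py u .068
```

```text
32.45 [0.5845103  0.06727987 0.05337456] [-6.57838919e-04 -1.15398220e-02  9.99933196e-01 -5.93598033e-05] [ 0.29543079  0.23971218 -2.26336913] 49.657045110876446
rack far
ctr [597.   67.5] long-axis yaw deg -89.7 size [50.  13.9] 2745 z 97.8
ctr [627.5  68.5] long-axis yaw deg -88.6 size [48.5 24.8] 3039 z 100.9
rack near
ctr [565.   67.3] long-axis yaw deg 3.8 size [67.8 55.6] 22340 z 97.2
frontrail
ctr [558.  174.9] long-axis yaw deg -88.5 size [142.9  11.9] 5084 z 35.4
ctr [560.6  28.3] long-axis yaw deg 4.1 size [9.6 7.1] 232 z 35.4
ctr [575.4 212. ] long-axis yaw deg -29.9 size [9.6 2.6] 132 z 33.3
```

View pics/u_w.png

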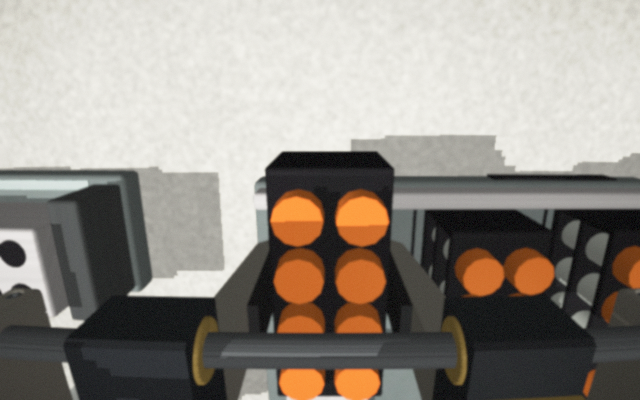

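Request:
{"api": "apply_moves", "payload": {
  "steps": [
    [0.03, 0.01, 0, 0, 0, 0, 0],
    [0.03, 0.018, 0, 0, 0, 0, 0],
    [0.03, 0.025, 0.0005, 0, 0, 0, 0],
    [0.03, 0.032, 0.001, 0, 0, 0, 0],
    [0.03, 0.039, 0.001, 0, 0, 0, 0],
    [0.03, 0.039, 0.001, 0, 0, 0, 0],
    [0.03, 0.039, 0.001, 0, 0, 0, 0]
  ]
}}

```text
time_s: 33.2
ee_pos: [0.6224, 0.0682, 0.0534]
ee_rot: [-0.002, -0.012, 1.0, -0.0]
force: [-8.7, 0.2, 1.3]
grip_width: 0.541
```

```bash
python3 chk.py v .068
```

```text
33.2 [0.62241064 0.06816249 0.05336138] [-2.10223843e-03 -1.16154209e-02  9.99930318e-01 -1.48590723e-04] [-8.65097409  0.23790105  1.3331336 ] 49.803059245526825
rack far
ctr [614.6  68. ] long-axis yaw deg 89.5 size [57.3 48.2] 14560 z 99.9
ctr [665.4  69.5] long-axis yaw deg -89.9 size [48.5 25.1] 3030 z 100.8
rack near
ctr [589.3  67.6] long-axis yaw deg -88.4 size [48.5 40.5] 13649 z 91.9
frontrail
ctr [558.9 131.8] long-axis yaw deg -88.6 size [209.7  11.1] 7631 z 35.3
ctr [575.5 211.5] long-axis yaw deg -28.0 size [8.9 2.4] 133 z 33.5
```

View pics/v_w.png

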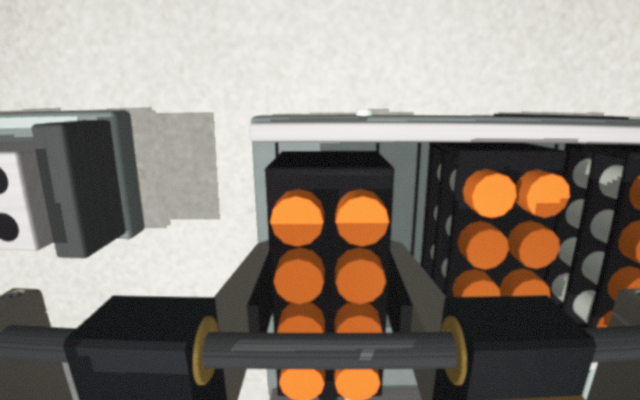

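Request:
{"api": "apply_moves", "payload": {
  "steps": [
    [0.03, 0.001, 0, -0.008, 0, 0, 0],
    [0.03, 0.001, 0, -0.014, 0, 0, 0],
    [0.03, 0.001, 0, -0.0205, 0, 0, 0],
    [0.03, 0.001, 0, -0.0205, 0, 0, 0],
    [0.03, 0.001, 0, -0.0205, 0, 0, 0]
  ]
}}

```text
time_s: 33.75
ee_pos: [0.623, 0.0682, 0.0325]
ee_rot: [-0.002, -0.012, 1.0, -0.0]
force: [-7.9, 0.6, -2.9]
grip_width: 0.543
```

Request:
{"api": "apply_moves", "payload": {
  "steps": [
    [0.03, -0.002, 0, -0.001, 0, 0, 0],
    [0.068, -0.002, 0, -0.001, 0, 0, 0],
    [0.068, -0.002, 0, -0.001, 0, 0, 0],
    [0.068, -0.002, 0, -0.001, 0, 0, 0],
    [0.068, -0.002, 0, 0.03, 0, 0, 0],
    [0.068, -0.002, 0, 0.07, 0, 0, 0],
    [0.0919, -0.03, 0.02, 0.12, 0, 0, 0],
    [0.0919, -0.06, 0.06, 0.17, 0, 0, 0],
    [0.0919, -0.1, 0.1, 0.2, 0, 0, 0],
    [0.0919, -0.1, 0.15, 0.22, 0, 0, 0],
    [0.0919, -0.1, 0.15, 0.22, 0, 0, 0]
  ]
}}

```text
time_s: 34.85
ee_pos: [0.5245, 0.2201, 0.2555]
ee_rot: [0.001, -0.012, 1.0, 0.001]
force: [1.5, 0.2, -0.0]
grip_width: 1.003
```

```bash
cat > full.py <<'E'
from fit import *
import sys
s=readout.observe(); print(s["time_s"],s["ee_pos"],s["ee_rot"],s["force"],s["grip_width"]*92)
for n in("wrist","top","scene"):
    c=viewer.capture(n); print(n); cv2.imwrite(f"pics/{sys.argv[1]}_{n}.png",c["pixels"][:,:,::-1]); np.savez(f"{sys.argv[1]}_{n}.npz",**c)
    print(" bay+plates"); show(rects(c,(.54,.7,-.01,.32),.055,.09,60)); print(' caps');show(rects(c,(.54,.7,-.01,.32),.0745,.09,60))
    print(" block");show(rects(c,(.54,.65,-.26,-.0),.065,.08,100))
    print(" jaws"); show(rects(c,(.54,.65,-.26,-.04),.05,.064,50))
    print(" knob"); show(rects(c,(.5,.68,-.38,-.2),.12,.15,5))
    print(" ball"); show(rects(c,(.5,.6,.36,.47),.07,.12,20))
    print(" box"); show(rects(c,(.5,.63,.36,.47),.018,.03,50))
E
python3 full.py w
python3 - <<'E'
from fit import *
c=load("w_top.npz"); crop(c,180,80,500,265,2.5,"pics/w_c.png")
E
```

```text
34.85 [0.52454878 0.22006267 0.25547884] [ 1.28971499e-03 -1.15159434e-02  9.99932652e-01  6.40498961e-04] [ 1.49875463  0.15860137 -0.00178672] 92.29121941834067
wrist
 bay+plates
ctr [599.3  68.1] long-axis yaw deg 0.9 size [68.7 48.9] 2495 z 73.9
ctr [622.9 150.8] long-axis yaw deg 1.5 size [119.8  48.6] 4609 z 71.6
ctr [620.8 231.9] long-axis yaw deg 1.7 size [119.5  48.8] 4629 z 71.1
 caps
ctr [582.9  55.8] long-axis yaw deg 80.2 size [19.2 17.3] 286 z 80.3
ctr [582.3  79.3] long-axis yaw deg -70.1 size [18.8 17.1] 280 z 80.5
ctr [581.4 137.6] long-axis yaw deg -10.8 size [18.3 18.1] 285 z 80.7
ctr [580.6 161.5] long-axis yaw deg 86.1 size [18.1 18. ] 285 z 80.6
ctr [579.2 219. ] long-axis yaw deg 9.8 size [18.1 17.6] 272 z 80.7
ctr [578.6 242.5] long-axis yaw deg -3.8 size [18.4 17.5] 272 z 80.5
ctr [604.6  78.2] long-axis yaw deg -48.7 size [19.5 12.7] 206 z 80.3
ctr [607.3  56.4] long-axis yaw deg -52.9 size [19.1 18.3] 291 z 80.3
ctr [603.7 219.5] long-axis yaw deg 11.4 size [18.3 17.8] 267 z 80.5
ctr [603.  243.2] long-axis yaw deg -29.0 size [18.1 18. ] 270 z 80.6
ctr [605
[... 1603 characters left out ...]
2.9
 ball
 box
scene
 bay+plates
ctr [629.7  69.4] long-axis yaw deg 0.6 size [120.8  47.7] 457 z 72.2
ctr [627.2 150.9] long-axis yaw deg 1.4 size [121.6  48. ] 483 z 71.6
ctr [625.5 232.3] long-axis yaw deg 1.1 size [120.8  48.5] 507 z 71.7
 caps
 block
ctr [ 597.1 -130.3] long-axis yaw deg -89.9 size [109.1  48.7] 322 z 68.9
 jaws
ctr [ 618.2 -151.4] long-axis yaw deg -85.6 size [100.5  15.1] 58 z 57.8
ctr [593.  -69.5] long-axis yaw deg -11.1 size [69.4 34.1] 111 z 58.1
 knob
ctr [ 620.6 -317.6] long-axis yaw deg -3.9 size [16.9 12.5] 23 z 129.8
 ball
ctr [537.8 411.6] long-axis yaw deg 36.7 size [23.4 21. ] 62 z 97.4
 box
ctr [574. 411.] long-axis yaw deg 0.7 size [69.  48.8] 226 z 23.8
```

View pics/w_wrist.png

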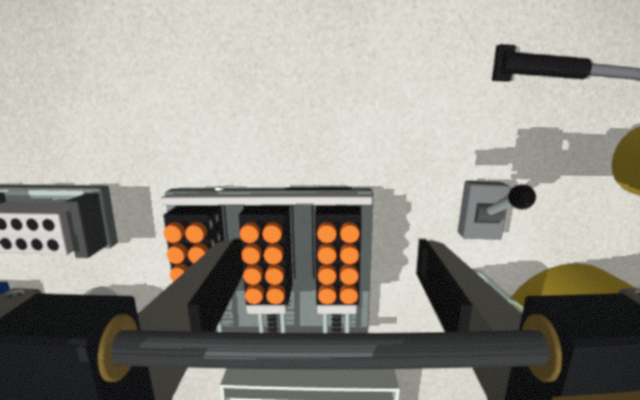

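View pics/w_c.png

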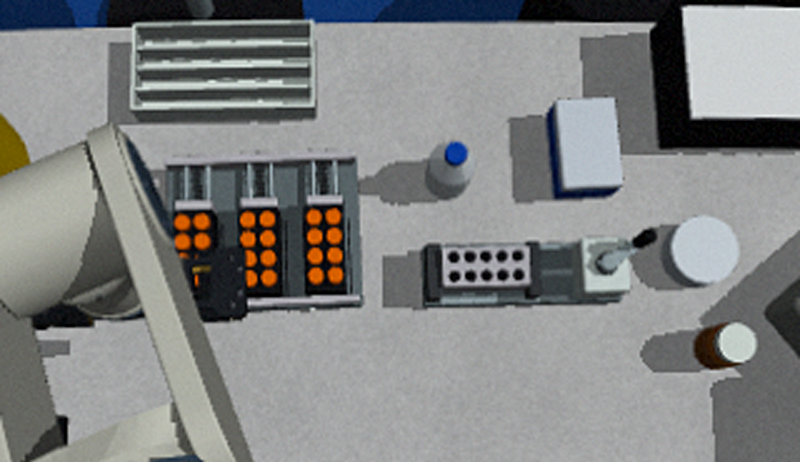

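Request:
{"api": "apply_moves", "payload": {
  "steps": [
    [0.0919, 0, -0.05, 0, 0, 0, -8],
    [0.0919, 0, -0.1, 0, 0, 0, -16],
    [0.0919, 0.01, -0.15, 0, 0, 0, -24],
    [0.0919, 0.02, -0.2, 0, 0, 0, -32],
    [0.0919, 0.03, -0.25, 0, 0, 0, -40],
    [0.0919, 0.04, -0.3, 0, 0, 0, -48],
    [0.0919, 0.05, -0.35, 0, 0, 0, -56],
    [0.06, 0.06, -0.4, 0, 0, 0, -60],
    [0.06, 0.07, -0.45, 0, 0, 0, -60],
    [0.06, 0.08, -0.49, 0, 0, 0, -60],
    [0.06, 0.0915, -0.5365, 0, 0, 0, -60],
    [0.06, 0.0915, -0.5365, -0.03, 0, 0, -60],
    [0.06, 0.0915, -0.5365, -0.06, 0, 0, -60],
    [0.06, 0.0915, -0.5365, -0.08, 0, 0, -60],
    [0.06, 0.0915, -0.5365, -0.08, 0, 0, -60]
  ]
}}

```text
time_s: 36.5
ee_pos: [0.6135, -0.3185, 0.1685]
ee_rot: [-0.003, 0.49, 0.871, -0.0]
force: [0.1, -0.2, 0.4]
grip_width: 0.654
```

Run:
```python
from fit import *
s=readout.observe(); print(s["time_s"],s["ee_pos"],s["ee_rot"],s["force"],s["grip_width"]*92)
c=viewer.capture("wrist"); cv2.imwrite("pics/x_w.png",c["pixels"][:,:,::-1])
print("knob"); show(rects(c,(.5,.68,-.38,-.2),.12,.15,5)); print('block');show(rects(c,(.54,.65,-.26,-.0),.065,.08,100)); print(" jaws"); show(rects(c,(.54,.65,-.24,-.04),.05,.064,50))
```

```text
36.5 [ 0.61346069 -0.31849581  0.16854536] [-3.46851767e-03  4.90393814e-01  8.71493996e-01 -3.02144612e-04] [ 0.13958494 -0.16802201  0.44426166] 60.20941565590808
knob
ctr [ 617.  -319.4] long-axis yaw deg 53.6 size [16.5 16.4] 714 z 133.0
block
ctr [ 594.3 -166.1] long-axis yaw deg 1.2 size [48.4 41.7] 3326 z 69.6
ctr [ 592.9 -255.9] long-axis yaw deg 0.2 size [67.4  8.1] 1054 z 74.1
 jaws
ctr [ 592.1 -195. ] long-axis yaw deg 0.7 size [67.9 16.5] 2414 z 59.8
```

View pics/x_w.png

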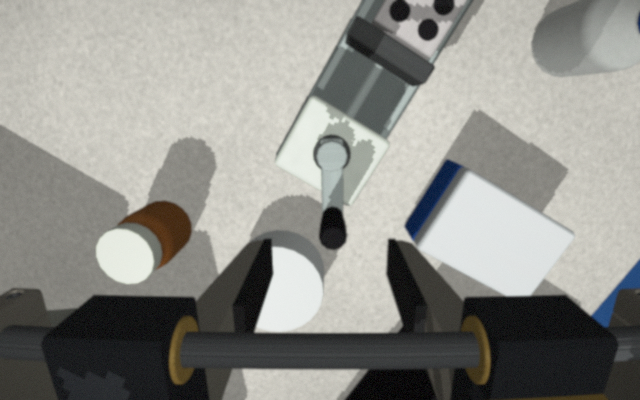

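Request:
{"api": "apply_moves", "payload": {
  "steps": [
    [0.06, 0, -0.0005, -0.03, 0, 0, 0],
    [0.06, 0, -0.0005, -0.06, 0, 0, 0],
    [0.06, 0, -0.0005, -0.0745, 0, 0, 0],
    [0.06, 0, -0.0005, -0.0745, 0, 0, 0],
    [0.0, 0, -0.0005, -0.0745, 0, 0, 0],
    [0.0, 0, -0.0005, -0.0745, 0, 0, 0],
    [0.0, 0, -0.0005, -0.0745, 0, 0, 0],
    [0.0, 0, -0.0005, -0.0745, 0, 0, 0],
    [0.0, 0, -0.0005, -0.0745, 0, 0, 0],
    [0.0, 0, -0.0005, -0.0745, 0, 0, 0],
    [0.0, 0, -0.0005, -0.0745, 0, 0, 0]
  ]
}}

```text
time_s: 37.65
ee_pos: [0.6166, -0.3187, 0.0989]
ee_rot: [0.0, 0.49, 0.872, -0.0]
force: [-0.6, 0.3, 3.1]
grip_width: 0.179
```

Request:
{"api": "apply_moves", "payload": {
  "steps": [
    [0.0, 0, 0, 0, 0, 0, 0]
  ]
}}

```text
time_s: 37.75
ee_pos: [0.6166, -0.3187, 0.0989]
ee_rot: [0.0, 0.49, 0.872, -0.0]
force: [0.7, -0.1, 3.4]
grip_width: 0.178
```

Request:
{"api": "apply_moves", "payload": {
  "steps": [
    [0.0, -0.001, -0.0005, 0, 0, 0, 0],
    [0.0, -0.001, -0.0005, 0, 0, 0, 0]
  ]
}}

```text
time_s: 37.95
ee_pos: [0.6162, -0.319, 0.0989]
ee_rot: [0.001, 0.49, 0.872, 0.0]
force: [3.5, 2.7, 4.2]
grip_width: 0.18
```

Request:
{"api": "apply_moves", "payload": {
  "steps": [
    [0.0, -0.001, -0.0005, 0, 0, 0, 0],
    [0.0, -0.001, -0.0005, 0, 0, 0, 0]
  ]
}}

```text
time_s: 38.15
ee_pos: [0.6154, -0.3195, 0.0989]
ee_rot: [0.001, 0.49, 0.872, 0.0]
force: [4.7, 3.3, 2.4]
grip_width: 0.181
```

Request:
{"api": "apply_moves", "payload": {
  "steps": [
    [0.0, -0.001, -0.0005, 0, 0, 0, 0],
    [0.0, -0.002, -0.001, 0, 0, 0, 0],
    [0.0, -0.003, -0.001, 0, 0, 0, 0],
    [0.0, -0.003, -0.001, 0, 0, 0, 0]
  ]
}}

```text
time_s: 38.55
ee_pos: [0.6137, -0.3204, 0.0991]
ee_rot: [0.002, 0.49, 0.872, 0.001]
force: [9.3, 3.5, 1.3]
grip_width: 0.182
```

Request:
{"api": "apply_moves", "payload": {
  "steps": [
    [0.0, -0.001, -0.0005, 0, 0, 0, 0],
    [0.0, -0.001, -0.0005, 0, 0, 0, 0]
  ]
}}

```text
time_s: 38.75
ee_pos: [0.613, -0.3207, 0.099]
ee_rot: [0.002, 0.49, 0.872, 0.001]
force: [10.6, 3.7, -0.4]
grip_width: 0.186
```

Request:
{"api": "apply_moves", "payload": {
  "steps": [
    [0.0, 0.0005, 0.0002, 0, 0, 0, 0],
    [0.0, 0.001, 0.0004, 0, 0, 0, 0],
    [0.0, 0.0015, 0.0006, 0, 0, 0, 0],
    [0.0, 0.0015, 0.0006, 0, 0, 0, 0]
  ]
}}

```text
time_s: 39.15
ee_pos: [0.6135, -0.3205, 0.099]
ee_rot: [0.001, 0.49, 0.872, 0.001]
force: [7.0, 2.1, 0.8]
grip_width: 0.175
```

Request:
{"api": "apply_moves", "payload": {
  "steps": [
    [0.0, 0.0005, 0.0002, 0, 0, 0, 0],
    [0.0, 0.001, 0.0004, 0, 0, 0, 0],
    [0.0, 0.001, 0.0004, 0, 0, 0, 0]
  ]
}}

```text
time_s: 39.45
ee_pos: [0.6141, -0.3202, 0.099]
ee_rot: [0.001, 0.49, 0.872, 0.0]
force: [5.0, 1.1, 2.0]
grip_width: 0.178
```

Request:
{"api": "apply_moves", "payload": {
  "steps": [
    [0.0, 0.0005, 0.0003, 0, 0, 0, 0],
    [0.0, 0.001, 0.0006, 0, 0, 0, 0],
    [0.0, 0.0015, 0.0008, 0, 0, 0, 0],
    [0.0, 0.0015, 0.0008, 0, 0, 0, 0]
  ]
}}

```text
time_s: 39.85
ee_pos: [0.6149, -0.3197, 0.0989]
ee_rot: [0.001, 0.49, 0.872, -0.0]
force: [3.9, 0.1, 4.6]
grip_width: 0.185
```

Run:
```python
from bench import readout
s=readout.observe();print(s["ee_pos"],s["force"])
```

```text
[ 0.61485995 -0.31971172  0.09893865] [3.89167405 0.1325763  4.59831553]
```

Request:
{"api": "apply_moves", "payload": {
  "steps": [
    [0.0, 0.0005, 0.0003, 0, 0, 0, 0],
    [0.0, 0.0008, 0.0005, 0, 0, 0, 0],
    [0.0, 0.0008, 0.0005, 0, 0, 0, 0]
  ]
}}

```text
time_s: 40.15
ee_pos: [0.6154, -0.3193, 0.0989]
ee_rot: [0.0, 0.49, 0.872, -0.0]
force: [4.5, -1.6, 4.7]
grip_width: 0.178
```

Request:
{"api": "apply_moves", "payload": {
  "steps": [
    [0.03, 0, 0, 0, 0, 0, 0],
    [0.05, 0, 0, 0, 0, 0, 0],
    [0.05, 0, 0, 0, 0, 0, 0],
    [0.05, 0, 0, 0, 0, 0, 0],
    [0.05, 0, 0, 0.04, 0, 0, 0],
    [0.05, 0, 0, 0.07, 0, 0, 0],
    [0.05, 0, 0, 0.07, 0, 0, 0],
    [0.05, 0, 0, 0.07, 0, 0, 0]
  ]
}}

```text
time_s: 40.95
ee_pos: [0.6153, -0.3189, 0.169]
ee_rot: [0.0, 0.49, 0.872, -0.0]
force: [0.4, -0.2, -0.8]
grip_width: 0.547
```

Run:
```python
from fit import *
s=readout.observe(); print(s["time_s"],s["ee_pos"],s["ee_rot"],s["force"],s["grip_width"]*92)
c=viewer.capture("wrist"); cv2.imwrite("pics/y_w.png",c["pixels"][:,:,::-1])
print("knob"); show(rects(c,(.5,.68,-.38,-.2),.12,.15,5)); print('block');show(rects(c,(.54,.65,-.26,-.0),.065,.08,100)); print(" jaws"); show(rects(c,(.54,.65,-.24,-.04),.05,.064,50))
```

```text
40.95 [ 0.61525952 -0.31888998  0.16897491] [ 3.93976595e-04  4.89845894e-01  8.71808949e-01 -2.81835641e-05] [ 0.387582   -0.19439746 -0.80202527] 50.32390130742252
knob
ctr [ 616.9 -319.3] long-axis yaw deg 47.3 size [16.7 16.1] 715 z 132.9
block
ctr [ 594.3 -167.4] long-axis yaw deg 1.4 size [48.4 39.5] 3101 z 69.6
ctr [ 593.  -255.8] long-axis yaw deg -0.0 size [67.3  8.1] 1053 z 74.1
 jaws
ctr [ 592.2 -194.9] long-axis yaw deg 0.5 size [68.  16.6] 2414 z 59.8
```

Run:
```python
from fit import *
for f in("a_top.npz","a_scene.npz","w_wrist.npz"):
    c=load(f);P=cloud(c);h=cv2.cvtColor(c["pixels"],cv2.COLOR_RGB2HSV)
    with np.errstate(invalid='ignore'): m=(h[...,0]>20)&(h[...,0]<32)&(h[...,1]>200)&(P[...,1]>.3)&(P[...,0]>.4)
    q=P[m]; 
    if len(q)==0: continue
    print(f,len(q),np.nanpercentile(q,[1,50,99],axis=0).round(3).tolist())
    q=q[np.nan_to_num(q[:,2])>.15]
    if len(q): print(" high:",np.nanmin(q,0).round(3),np.nanmax(q,0).round(3)); d=np.hypot(q[:,0]-.6,q[:,1]-.5); print(q[np.nanargmin(d)].round(3))
    print("beaker");show(rects(c,(.62,.78,.36,.46),.07,.1,15))
```

```text
a_top.npz 7059 [[0.464, 0.45, 0.021], [0.708, 0.554, 0.216], [0.844, 0.663, 0.223]]
 high: [0.471 0.445 0.15 ] [0.853 0.674 0.227]
[0.638 0.508 0.21 ]
beaker
ctr [689.7 426.6] long-axis yaw deg -32.4 size [65.9 42.6] 112 z 85.9
ctr [667.5 396.5] long-axis yaw deg -38.5 size [60.8 19.6] 59 z 85.1
a_scene.npz 8076 [[0.49, 0.456, 0.035], [0.748, 0.575, 0.216], [0.854, 0.666, 0.222]]
 high: [0.477 0.447 0.15 ] [0.858 0.675 0.226]
[0.64  0.516 0.215]
beaker
ctr [686.1 411.4] long-axis yaw deg 1.5 size [68.6 61.2] 151 z 84.5
w_wrist.npz 155 [[0.469, 0.48, 0.007], [0.512, 0.576, 0.026], [0.686, 0.589, 0.086]]
beaker
ctr [657.5 431.7] long-axis yaw deg 51.9 size [33.   7.1] 139 z 83.6
```

Request:
{"api": "apply_moves", "payload": {
  "steps": [
    [0.05, 0, 0, 0.04, 0, 0, 0],
    [0.0, -0.01, 0.04, 0.06, 0, 0, 5],
    [0.0, -0.02, 0.08, 0.06, 0, 0, 10],
    [0.0, -0.03, 0.12, 0.06, 0, 0, 15],
    [0.0, -0.04, 0.16, 0.06, 0, 0, 20],
    [0.0, -0.05, 0.2, 0.06, 0, 0, 25],
    [0.0, -0.06, 0.24, 0.06, 0, 0, 30],
    [0.0, -0.07, 0.28, 0.06, 0, 0, 35],
    [0.0, -0.08, 0.32, 0.06, 0, 0, 40],
    [0.0, -0.09, 0.36, 0.06, 0, 0, 45],
    [0.0, -0.1, 0.4, 0.06, 0, 0, 50],
    [0.0, -0.11, 0.44, 0.06, 0, 0, 55],
    [0.0, -0.12, 0.48, 0.06, 0, 0, 60],
    [0.0, -0.121, 0.52, 0.06, 0, 0, 60],
    [0.0, -0.121, 0.56, 0.06, 0, 0, 60],
    [0.0, -0.121, 0.58, 0.06, 0, 0, 60],
    [0.0, -0.121, 0.58, 0.06, 0, 0, 60]
  ]
}}

```text
time_s: 42.7
ee_pos: [0.4932, 0.2631, 0.2269]
ee_rot: [-0.001, -0.013, 1.0, -0.0]
force: [-0.0, -0.1, -0.0]
grip_width: 0.003
```

```bash
python3 full.py z
```

```text
42.7 [0.49318973 0.26313006 0.22685477] [-1.18563417e-03 -1.30776555e-02  9.99913718e-01 -3.55558659e-04] [-0.00632966 -0.10845969 -0.02775794] 0.28925074970146153
wrist
 bay+plates
ctr [609.6  69.2] long-axis yaw deg 1.9 size [90.  48.2] 4032 z 74.2
ctr [591.8 150. ] long-axis yaw deg 2.8 size [59.8 48.7] 2498 z 71.3
ctr [583.  220.6] long-axis yaw deg -0.3 size [44.7 29.3] 1041 z 70.5
 caps
ctr [583.   56.2] long-axis yaw deg -36.8 size [19.1 17.8] 319 z 80.4
ctr [582.2  79.5] long-axis yaw deg -54.1 size [18.6 17.5] 309 z 80.4
ctr [580.9 138.2] long-axis yaw deg -9.5 size [18.3 17.4] 309 z 80.5
ctr [580.3 161.6] long-axis yaw deg 3.8 size [18.9 17.6] 312 z 80.4
ctr [579.  218.4] long-axis yaw deg -22.2 size [18.4 17.1] 305 z 80.6
ctr [607.   56.6] long-axis yaw deg -73.1 size [18.3 17.1] 298 z 80.4
ctr [606.7  80.5] long-axis yaw deg -28.4 size [18.7 17.8] 308 z 80.4
ctr [601.1 162.4] long-axis yaw deg -88.7 size [18.6 11.4] 221 z 80.4
ctr [604.  137.9] long-axis yaw deg -61.9 size [17.6 15.9] 262 z 80.5
ctr [599.1 215. ] long-axis yaw deg -24.2 size [14.   7.7] 109 z 80.3
ctr [63
[... 1042 characters left out ...]
b
ctr [ 615.9 -317.7] long-axis yaw deg -87.6 size [15.4 15.3] 34 z 131.6
 ball
 box
scene
 bay+plates
ctr [629.3  69. ] long-axis yaw deg 0.7 size [121.   48.8] 458 z 71.5
ctr [627.7 151.3] long-axis yaw deg 1.7 size [121.2  48.2] 478 z 71.9
ctr [625.7 232.2] long-axis yaw deg 0.6 size [120.7  48.6] 507 z 71.8
 caps
 block
ctr [ 597.7 -130.4] long-axis yaw deg -89.0 size [109.5  50. ] 314 z 68.9
 jaws
ctr [592.6 -76.2] long-axis yaw deg -9.5 size [69.7 46.1] 115 z 57.6
 knob
ctr [ 621.5 -316.6] long-axis yaw deg -68.4 size [14.5 14.2] 24 z 131.8
 ball
ctr [537.7 411.5] long-axis yaw deg 47.4 size [22.3 20.2] 62 z 97.9
 box
ctr [574.3 411.3] long-axis yaw deg -1.1 size [68.7 48.7] 228 z 23.7
```

View pics/z_wrist.png

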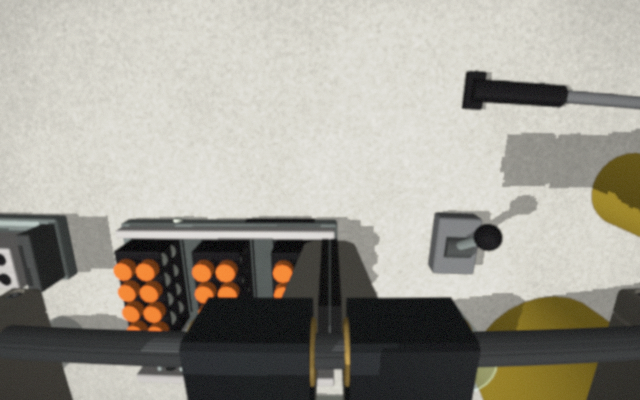

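View pics/z_top.png

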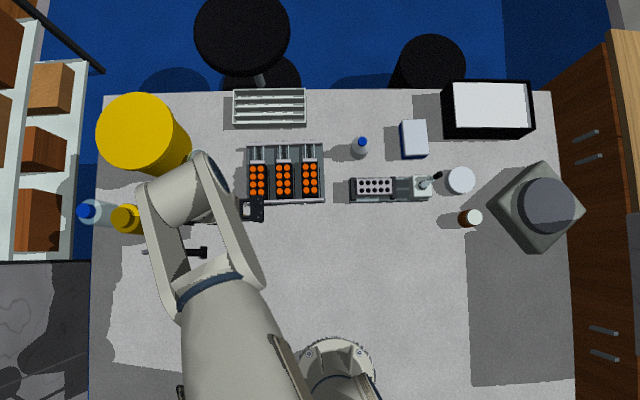

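Run:
```python
from fit import *
c=load("z_scene.npz"); crop(c,330,60,630,400,1.75,"pics/z_s.png")
c=load("z_top.npz");P=cloud(c)
for uv in[(150,190),(165,230),(200,170),(125,215),(240,250),(100,210)]: print(uv,P[uv[1],uv[0]].round(3))
print(readout.observe()["joints"])
```

```text
(150, 190) [0.494 0.304 0.626]
(165, 230) [0.432 0.279 0.62 ]
(200, 170) [0.522 0.222 0.635]
(125, 215) [0.506 0.606 0.149]
(240, 250) [0.4   0.144 0.697]
(100, 210) [0.524 0.696 0.131]
[ 4.82591609e-01  2.37823193e-01  1.76296334e+00 -4.43533101e-04
  1.14311778e+00 -1.11145859e+00]
```

View pics/z_s.png

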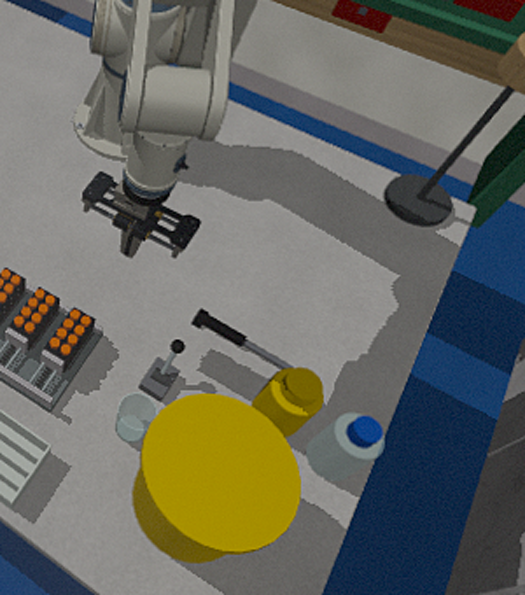

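Request:
{"api": "apply_moves", "payload": {
  "steps": [
    [0.0, 0, 0.05, 0, 0, 0, 0],
    [0.0, -0.004, 0.1, -0.03, 0, 0, 0],
    [0.0, -0.004, 0.139, -0.07, 0, 0, 0],
    [0.0, -0.004, 0.139, -0.11, 0, 0, 0],
    [0.0, -0.004, 0.139, -0.149, 0, 0, 0],
    [0.0, -0.004, 0.139, -0.149, 0, 0, 0],
    [0.0, -0.004, 0.139, -0.149, 0, 0, 0]
  ]
}}

```text
time_s: 43.55
ee_pos: [0.4904, 0.3988, 0.0797]
ee_rot: [-0.001, -0.011, 1.0, -0.001]
force: [1.1, -0.1, 0.7]
grip_width: 0.008
```

Run:
```python
from fit import *
s=readout.observe(); print(s["time_s"],s["ee_pos"],s["force"])
c=viewer.capture("wrist"); cv2.imwrite("pics/za_w.png",c["pixels"][:,:,::-1])
c=viewer.capture("scene"); crop(c,330,150,530,350,3,"pics/za_s.png")
```

```text
43.55 [0.49043083 0.39881651 0.07973854] [ 1.05171269 -0.07955038  0.70965821]
```

View pics/za_s.png

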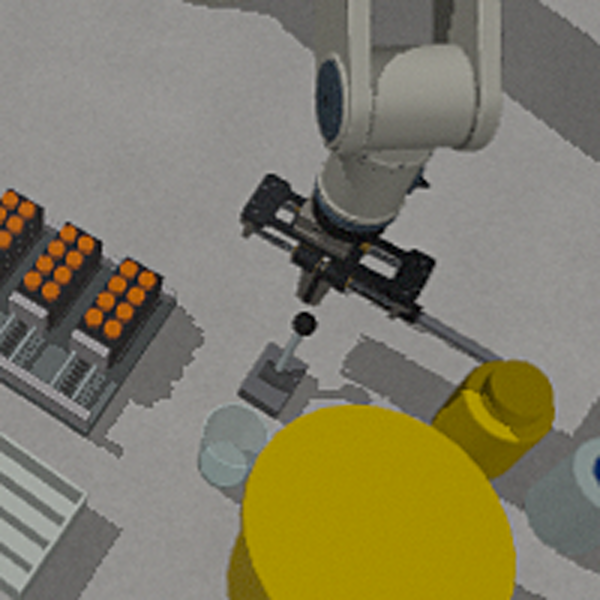

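Request:
{"api": "apply_moves", "payload": {
  "steps": [
    [0.0, 0.012, 0.002, 0, 0, 0, 0],
    [0.0, 0.024, 0.002, 0, 0, 0, 0],
    [0.0, 0.036, 0.002, 0, 0, 0, 0],
    [0.0, 0.048, 0.002, 0, 0, 0, 0],
    [0.0, 0.06, 0.002, 0, 0, 0, 0],
    [0.0, 0.07, 0.002, 0, 0, 0, 0],
    [0.0, 0.08, 0.002, 0, 0, 0, 0],
    [0.0, 0.086, 0.002, 0, 0, 0, 0],
    [0.0, 0.09, 0.002, 0, 0, 0, 0],
    [0.0, 0.09, 0.002, 0, 0, 0, 0]
  ]
}}

```text
time_s: 44.65
ee_pos: [0.5807, 0.4021, 0.0794]
ee_rot: [0.0, -0.012, 1.0, 0.0]
force: [0.4, 1.2, -0.7]
grip_width: 0.004
```

Request:
{"api": "apply_moves", "payload": {
  "steps": [
    [0.0, 0.003, 0, 0, 0, 0, 0],
    [0.0, 0.003, 0, 0, 0, 0, 0]
  ]
}}

```text
time_s: 44.85
ee_pos: [0.5833, 0.4022, 0.0796]
ee_rot: [0.0, -0.012, 1.0, -0.0]
force: [0.1, -0.2, -0.4]
grip_width: 0.009
```

Run:
```python
from fit import *
c=viewer.capture("wrist"); cv2.imwrite("pics/zb_w.png",c["pixels"][:,:,::-1])
c=viewer.capture("scene"); crop(c,330,150,530,350,3,"pics/zb_s.png")
show(rects(c,(.56,.64,.38,.45),.07,.115,10))
```

```text
ctr [604.9 407.8] long-axis yaw deg 29.5 size [34.2 23.5] 88 z 100.7
```

View pics/zb_s.png

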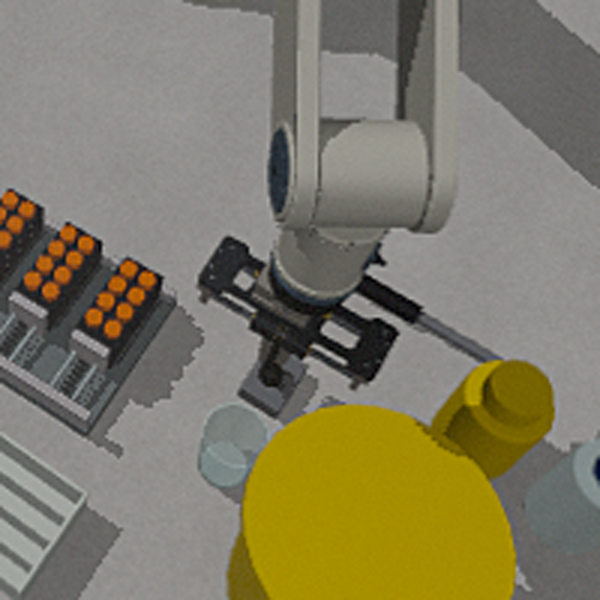

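Request:
{"api": "apply_moves", "payload": {
  "steps": [
    [0.0, 0.003, 0, 0, 0, 0, 0],
    [0.0, 0.003, 0, 0, 0, 0, 0]
  ]
}}

```text
time_s: 45.15
ee_pos: [0.5858, 0.4022, 0.0795]
ee_rot: [-0.0, -0.012, 1.0, -0.0]
force: [-3.3, 1.1, 0.8]
grip_width: 0.007
```

Request:
{"api": "apply_moves", "payload": {
  "steps": [
    [0.0, 0.003, 0, 0, 0, 0, 0],
    [0.0, 0.003, 0, 0, 0, 0, 0]
  ]
}}

```text
time_s: 45.35
ee_pos: [0.5864, 0.4022, 0.0794]
ee_rot: [-0.003, -0.012, 1.0, -0.0]
force: [-12.7, -0.3, 6.9]
grip_width: 0.007
```

Request:
{"api": "apply_moves", "payload": {
  "steps": [
    [0.0, -0.02, -0.002, 0, 0, 0, 0],
    [0.0, -0.05, -0.01, 0, 0, 0, 0],
    [0.0, -0.09, -0.03, 0.02, 0, 0, 0],
    [0.0, -0.12, -0.06, 0.06, 0, 0, 0],
    [0.0, -0.14, -0.1, 0.1, 0, 0, 0],
    [0.0, -0.15, -0.14, 0.14, 0, 0, 0],
    [0.0, -0.15, -0.17, 0.17, 0, 0, 0],
    [0.0, -0.15, -0.17, 0.17, 0, 0, 0],
    [0.0, -0.15, -0.17, 0.17, 0, 0, 0]
  ]
}}

```text
time_s: 46.25
ee_pos: [0.4406, 0.2317, 0.2517]
ee_rot: [0.002, -0.011, 1.0, 0.001]
force: [0.1, 1.1, -1.2]
grip_width: 0.002
```

```bash
sed -i 's/ball"); show(rects(c,(.5,.6,/ball"); show(rects(c,(.5,.64,/' full.py; python3 full.py zc
python3 - <<'E'
from fit import *
c=load("zc_top.npz"); crop(c,80,80,500,265,1.9,"pics/zc_c.png")
E
```

```text
46.25 [0.44055748 0.23173615 0.25168975] [ 0.00217784 -0.01070286  0.99993985  0.00100312] [ 0.08006074  1.09448327 -1.18637138] 0.20283507120802646
wrist
 bay+plates
ctr [593.5  67.6] long-axis yaw deg 0.3 size [58.4 47.7] 1873 z 72.0
ctr [568.7 149.6] long-axis yaw deg -88.5 size [48.3 13.9] 740 z 69.2
ctr [678.5 237.5] long-axis yaw deg -89.1 size [28.2  7.6] 119 z 69.7
 caps
ctr [583.   55.5] long-axis yaw deg -55.1 size [19.7 18.5] 267 z 80.5
ctr [582.3  79.7] long-axis yaw deg -21.9 size [18.9 18.5] 265 z 80.4
ctr [607.6  56.6] long-axis yaw deg -17.9 size [18.3 18. ] 242 z 80.4
ctr [603.   75.6] long-axis yaw deg -35.3 size [17.6  7.2] 84 z 80.5
 block
ctr [ 592.2 -118.2] long-axis yaw deg 89.6 size [83.4 49.1] 1325 z 69.6
 jaws
ctr [ 594.9 -109.3] long-axis yaw deg -83.1 size [108.   68.4] 1524 z 59.2
 knob
 ball
ctr [596.5 408.3] long-axis yaw deg -75.2 size [19.4  9.3] 228 z 86.1
 box
ctr [568.8 410.6] long-axis yaw deg -2.0 size [68.3 48.4] 1515 z 24.6
top
 bay+plates
ctr [626.1  69.9] long-axis yaw deg 0.9 size [119.4  49. ] 620 z 72.4
ctr [624.1 152. ] long-axis yaw deg 
[... 476 characters left out ...]
3.2
 ball
ctr [607.  413.2] long-axis yaw deg -44.6 size [23.4 21.8] 63 z 100.2
 box
scene
 bay+plates
ctr [629.5  69. ] long-axis yaw deg 1.1 size [121.8  49.2] 456 z 71.9
ctr [627.7 150.9] long-axis yaw deg 1.1 size [120.7  48.4] 482 z 71.6
ctr [626.3 232. ] long-axis yaw deg 2.4 size [120.9  48.9] 508 z 71.6
 caps
 block
ctr [ 597.6 -131.4] long-axis yaw deg -89.2 size [109.2  49.3] 320 z 69.0
 jaws
ctr [594.  -67.9] long-axis yaw deg -3.8 size [69.  23.7] 106 z 58.4
 knob
ctr [ 621.5 -316.5] long-axis yaw deg -9.7 size [16.1 13.5] 24 z 131.9
 ball
ctr [613.8 412.2] long-axis yaw deg -62.7 size [22.2 18.5] 53 z 98.9
 box
ctr [573.4 411.3] long-axis yaw deg -2.5 size [69.  49.2] 220 z 23.6
```

View pics/zc_c.png

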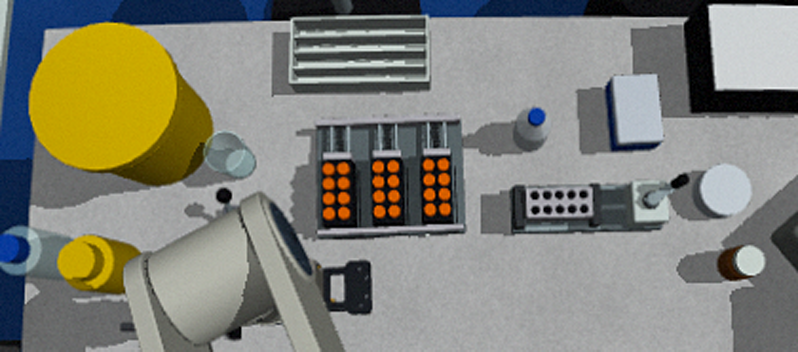

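View pics/zc_scene.png

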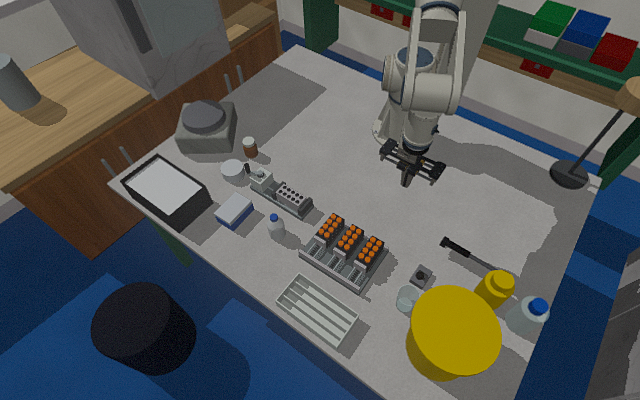

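Run:
```python
from bench import robot,readout
s=readout.observe(); print(s["time_s"],s["force"],abs(s["joint_vel"]).max())
print(robot.close_job())
```

```text
46.4 [-0.47826902 -0.21296646 -0.00890716] 0.014491554674730449
the job is handed in; nothing more can be done
None
```

The job is handed in at about 46 s. All three racks are in their own bays, the block is clamped in the mixer, and the switch is fully on.

- **Mixer:** I cranked the jaw open to a gap of about 126 mm and set the block on the bed. I then cranked the jaw tight, and later re-tightened it and eased off slowly.
- **Racks:** Each one was pushed against its clamp plate and let down behind the stop rail.
- **Switch:** I pushed the lever to its end stop last.

**Last checks:**
- **Racks:** they sat flat, with caps at about 80.5 mm and 81 expected. They were turned within about 1–2° of the bays, with the plates back against their ends.
- **Block:** its top was at about 70 mm, in line with the mixer to about 1–2° and within about 3 mm of its seat.
- **Lever:** the ball moved from x = 0.532 to 0.607 m, which matches the full 1.0 rad.
- **Bystanders and contact:** in the last pictures nothing had shifted visibly, and the gripper was clear of everything.

**Not confirmed:** I could not measure the jaw's pressing force directly. The crank pushed back with about 11 N at the knob before I let go. After each release the knob sprang back to the same place, which fits a preload held by the crank's friction. Camera views also disagreed by 2–5 mm in x, mostly the scene camera, and I relied on the wrist camera and the gripper.

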